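Fit the battery packs and press the cover home

ROBOT

A 7-joint arm with a two-finger parallel gripper is mounted at the origin on the work surface. World frame = base frame: x ahead of the robot, y to its left, z up, the work surface at z = 0. Lengths are in m, angles in rad, forces in N, time in s.
With the tool pointing down it reaches from about 0.35 to 0.9 m from the base axis. Payload 8.1 kg.
Tool frame: the origin (TCP) lies on the centre line of the jaws, within the pads' length; the fingertips stand ahead of it and the grasp point (between the pads) lies 2 mm behind it (tip_reach is the x of the fingertips in the tool frame, in m); x points along the fingers, y is the direction in which the jaws open and shut, and the axes are right-handed (so a half turn about x gives the same grasp; the last joint's range is limited). The gripper opens to 92 mm and grips with 3 to 60 N. Pads are 19 mm wide; open, the fingers measure 130 mm over their backs; the gripper's body (75 mm by 190 mm) begins 47 mm behind the grasp point.
Start: joints at [-1.394, 0.434, 0.025, 1.573, -0.012, 1.134, -0.075], TCP at [0.173, 0.601, 0.244] pointing down, gripper open.
Joint ranges: [-2.62, 2.62], [-0.44, 2.09], [-1.27, 1.32], [0.08, 2.57], [-1.32, 4.46], [0.12, 2], [-2.74, 2.74]. Speed limits (rad/s): [2.22, 2.22, 3.01, 3.01, 3.14, 3.14, 3.14].

INTERFACE

Orientations are given as a rotation vector (axis times angle).
In Python, from cell import * gives the robot as it stands.
- The arm moves only by the shell command python3 -m inch 'ROWS' [OPENING] [FORCE]. ROWS is JSON, a list of rows, each a list of 2 entries, a list of its own where there are three numbers: the shift along the tool's x, y, z normalised to -1 to 1, where 1 is 200 mm, then the turn about the tool's x normalised to -1 to 1, where 1 is 45 degrees. In form: [[[x, y, z], roll], ...]. A call has exactly 10 rows; each row shifts and turns the commanded pose from where the row before left it, along the tool's axes as they then stand; what a row does not reach is not made up. A row lasts 1/12 s, in which the tool goes at most 41.7 mm and 7.16 degrees, less where a joint would pass 70% of its speed; a pose out of reach is approached as far as the arm can. A call with a number of a shift or a turn outside -1 to 1 is refused whole. A call with a gripper value outside its range is refused whole. OPENING is the closure, from 0 (fully open) to 1 (shut), set as the call begins (- or left out, the last holds). The fingers move at their own pace and stop on an object; FORCE is the grip in N (left out, the last holds). Time passes only in rows, so rows that do not move let the fingers close, or fill a call up. It gives the time, the measured TCP pose, the force and the opening at its end, in the units of the state.
- observe(): the state, without advancing time (a new reading comes with each control period).
- get_image(name): name is "scene" or "top"; returns a dict with "image" (384x512x3 uint8, red, green, blue), "range_z" (384x512 float32, m along the optical axis (not along the pixel's ray), 0 where there is no reading), "fx", "fy", "cx", "cy" (pixels), "position" and "attitude" of the camera in the world. Camera axes: x right, y down, z forward; pixel columns grow to the right and rows downward; lengths in m; the calibration is good to about 2 mm. A picture is of the moment at which its call begins.
- sign_off(): hands the job in, once; it reports no verdict.
The state is a dict: "clock": time; "joints": joint angles; "dq": joint speeds; "joint_efforts": joint torques, N m; "position": TCP position; "ee_rot": TCP orientation; "force": force on the tool from outside, world axes, zero at the start; "ft_torque": the same for the moment, N m; "width": opening from 0.0 (shut) to 1.0 (fully open).
Only numpy, scipy, OpenCV 4.12 (cv2) and the standard library are available. Lean on these libraries where they do the work, as an engineer would, in place of code of your own. Each camera call takes 0.05 s, during which the arm holds its last target. There are 200 camera calls.

TASK

Lever the hinged cover of the blue battery housing open with the blade of the yellow pry tool, and lay every orange battery pack that is set out flat into a bay of its own inside. Close the cover, slide the shuttle fully in under the press, push the red pedal down to its stop for a moment so that the cover is pressed flush, let the pedal come up and draw the shuttle fully back out. Leave the pry tool lying on its black rubber mat, the housing in its nest and the other things on the bench where they are.

Things in the scene. Friction and masses are not known exactly. Their poses are not given: they have to be found in the camera images.
- press: closing press, fixed: grey base plate 170 (x) x 350 (y) x 10 mm; origin at the centre of its underside, x away from the operator, z up. The loading place is centred at y = -85 mm, the pressing place under the ram at y = +85 mm. The pedal's yoke, 135 mm high, stands at x = 150 to 200, y = 48 to 122 mm; its arm, 34 mm wide, runs from there towards -x over y = 85 mm, its underside 95 mm up or more
- shuttle (a joint): sliding shuttle plate with the nest that holds the housing: m, 0 = fully out at the loading position (start), 0.170 = fully in under the ram, moves along the press's +y; about 2 N friction, stays where it is left. The nest is a rectangle of white walls 10 mm high, their top 32 mm above the bench.
- shuttle_knob (a point): centre of the black upright knob (28 mm diameter, 32 mm tall) at the -y end of the shuttle, 58 mm above the bench, knob top 74 mm above the bench; it rides with the shuttle
- pedal (a joint): spring-loaded palm pedal of the press: rad, 0 = up (its spring brings it back), 0.12 = down on its stop; about 2 N at the tread starts it, about 8 N holds it at the stop; its pressure plate, 70 x 90 mm, hangs 16 mm or more over the shut cover when up, and at the stop holds the cover flush if the shuttle is in
- pedal_tread (a point): centre of the top of the red pedal tread, 66 x 60 mm, about 165 mm above the bench when up; it goes down about 36 mm to the stop
- housing: blue battery housing 130 (x) x 132 (y) x 38 mm, 0.9 kg, loose in the shuttle's nest, underside 22 mm above the bench; origin at the centre of its underside, x towards the cover's hinge. Walls 4 mm, inner floor 6 mm up. Four bays with centres at x = 0, y = -48, -16, 16, 48 mm: 28 mm wide between ribs 8 mm high, 66 mm long between bars 4 mm high; 24 mm finger room from bar to end wall
- notch (a point): middle of the pry notch in the housing's front (-x) wall, at its outer face: a gap 64 mm wide and 11 mm high between the cut-down wall (27 mm high) and the closed cover's underside; this point is half way up; the blade enters here along the housing's +x
- cover (a joint): hinged cover of the housing, blue plate 128 x 130 x 6 mm: rad, 0 = shut flat on the rim, 2.2 = fully open, leaning back; it swings up about the housing's far (+x) top edge. A stiff hinge holds it at any angle (about 1.5 to 2.5 N at its free edge moves it). Its underside passes through the hinge line.
- cover_hinge (a point): middle of the cover's hinge line, 65 mm behind the housing's centre, 38.5 mm above its underside; the hinge line runs along the housing's y
- cover_edge (a point): middle of the cover's free edge, 130 mm from the hinge line; turns with the cover
- packmat: green mat 180 (x) x 220 (y) x 3 mm, fixed, on which the battery packs are set out; origin at the centre of its underside
- toolmat: black rubber mat 220 (x) x 100 (y) x 4 mm, fixed, the pry tool's place; origin at the centre of its underside
- pry: yellow-handled pry tool, 168 mm long, 100 g, lying flat: handle 100 x 22 x 16 mm from x = -70 to +30 mm, flat steel blade 20 mm wide and 3 mm thick in the middle of the handle's height, out to x = +98 mm; origin at the middle of its height and width, x towards the blade's tip; the same either way up
- pry_grip (a point): point on the handle to grip, 10 mm ahead of the tool's origin, near its centre of mass
- pry_tip (a point): middle of the blade's end, 88 mm ahead of pry_grip
- pack0: battery pack, grey with an orange band, 60 (x) x 23 (y) x 24 mm (z), 80 g; origin at its very centre; the same any side up; None if it is not there this time (two to four are)
- pack1: battery pack, grey with an orange band, 60 (x) x 23 (y) x 24 mm (z), 80 g; origin at its very centre; the same any side up; None if it is not there this time (two to four are)
- pack2: battery pack, grey with an orange band, 60 (x) x 23 (y) x 24 mm (z), 80 g; origin at its very centre; the same any side up; None if it is not there this time (two to four are)
- pack3: battery pack, grey with an orange band, 60 (x) x 23 (y) x 24 mm (z), 80 g; origin at its very centre; the same any side up; None if it is not there this time (two to four are)
- calculator: black pocket calculator 135 x 85 x 18 mm, not to be moved; origin at the centre of its underside, 135 mm along its x
- glasses: black spectacle case 60 x 160 x 36 mm, not to be moved; origin at the centre of its underside
- capbin: yellow bin with red caps 110 x 130 x 50 mm, not to be moved; origin at the centre of its underside
Things that resemble listed ones, but are neither listed nor needed, are in the scene too. What is shaped like the housing but green or turquoise is not meant.

How it is judged:
On the way, in this order (a step that is already met when the one before it is completed fails the run):
1. the cover is levered up, borne by the pry tool and not by the fingers (value of joint cover above 0.2 rad and contact force between pry and cover above 0.3 N and contact force between the fingers and cover below 0.1 N), for 0.1 s.
2. every pack lies in a bay (x of pack0 in the frame of housing between -0.006 and 0.006 m and y of pack0 in the frame of housing between -0.056 and 0.056 m and z of each of pack0, pack1, pack2, pack3 in the frame of housing below 0.0195 m and angle between the x axis of each of pack0, pack1, pack2, pack3 and the x axis of housing, either way round below 0.15 rad and x of pack1 in the frame of housing between -0.006 and 0.006 m and y of pack1 in the frame of housing between -0.056 and 0.056 m and x of pack2 in the frame of housing between -0.006 and 0.006 m and y of pack2 in the frame of housing between -0.056 and 0.056 m and x of pack3 in the frame of housing between -0.006 and 0.006 m and y of pack3 in the frame of housing between -0.056 and 0.056 m), for 0.2 s.
3. the cover is closed and the shuttle is fully in (all of step 2 and value of joint cover below 0.12 rad and value of joint shuttle above 0.164 m), for 0.2 s.
4. the pedal is down on its stop with the shuttle in, and the cover flush (value of joint pedal above 0.11 rad and value of joint shuttle above 0.162 m and value of joint cover below 0.03 rad), for 0.3 s.
At the end, for the whole second after the job is handed in: the shuttle is fully out (within 6 mm) with the housing flat in its nest, the cover flush (under 0.03 rad), the pedal up (under 0.02 rad), every pack that is there lies flat in a bay, and the pry tool lies still with its origin over its rubber mat (all of step 2 and value of joint shuttle below 0.006 m and value of joint cover below 0.03 rad and value of joint pedal below 0.02 rad and x of pry in the frame of toolmat between -0.11 and 0.11 m and y of pry in the frame of toolmat between -0.05 and 0.05 m and height (world z) of pry below 0.03 m and linear speed of pry below 0.02 m/s and z of housing in the frame of press below 0.028 m and angle between housing's own z axis and vertical below 0.05 rad); the robot touches nothing.
It fails at once if the calculator is moved more than 3 cm (distance of calculator from where it was at the start of the episode above 0.03 m).
It fails at once if the spectacle case is moved more than 3 cm (distance of glasses from where it was at the start of the episode above 0.03 m).
It fails at once if the bin of caps is moved more than 3 cm (distance of capbin from where it was at the start of the episode above 0.03 m).
It fails at once if the housing is tipped or lifted out of its nest (angle between housing's own z axis and vertical above 0.25 rad or z of housing in the frame of press above 0.045 m).
Of pack0, pack1, pack2, pack3 only 2 to 4 are there at a start; the rules pass over those that are not, and their reading is None.
At some moment in a run one of pack0, pack1, pack2, pack3, pry may be knocked a few centimetres aside while the robot is not near it.
Once in a run the grip may slacken for a moment while it holds something.
It also fails if it takes over 210 s, if anything falls off the work surface, if the arm or the gripper's body presses on something with over 40 N, if the wrist force passes 120 N, or if a joint passes its speed limit or range.

## Working session

There is one attempt and no reset: what is moved stays moved. The work goes in short steps, Python scripts to look and compute and a shell command to move; the robot and the scene stay as the last step left them, time stands still between calls to the robot, and variables do not carry over. Pictures are saved under pics/ and viewed, about 12 in all and at most 16, crops included, and the job is handed in when it is done.

```bash
ls; mkdir -p pics; cat > h.py <<'E'
from cell import *
import numpy as np, cv2
from scipy.spatial.transform import Rotation as R
def cam(n,save=None):
    g=get_image(n)
    if save: cv2.imwrite('pics/'+save,g['image'][:,:,::-1])
    return g
def camR(g):
    a=np.array(g['attitude'],float)
    return a if a.shape==(3,3) else R.from_rotvec(a).as_matrix()
def cloud(g):
    z=g['range_z'];v,u=np.indices(z.shape)
    p=np.stack([(u-g['cx'])/g['fx']*z,(v-g['cy'])/g['fy']*z,z],-1)
    return p@camR(g).T+np.array(g['position'])
def ray(g,u,v,h):
    d=camR(g)@np.array([(u-g['cx'])/g['fx'],(v-g['cy'])/g['fy'],1]);o=np.array(g['position'])
    return o+d*(h-o[2])/d[2]
def project(g,p):
    q=camR(g).T@(np.array(p)-np.array(g['position']))
    return q[0]/q[2]*g['fx']+g['cx'],q[1]/q[2]*g['fy']+g['cy']
E
python3 - <<'E'
from h import *
for n in('scene','top'):
    g=cam(n,n+'0.png');print(n,g['fx'],g['cx'],g['cy'],g['position'],g['attitude'])
s=observe();print(s)
print(R.from_rotvec(s['ee_rot']).as_matrix().round(3))
try: print(tip_reach)
except Exception as e: print(e)
import cell;print(dir(cell))
E
```

```text
pics
scene 383.36159988913624 255.02883791118597 188.4317085707763 [1.03974233 0.55585099 0.93697669] [-1.03819094 -2.47207969  1.00304659]
top 348.8339484370552 250.10659848376278 192.76803785816017 [ 0.43286463 -0.01637903  1.07508162] [-2.20983242  2.14674857 -0.08257649]
{'clock': 0.1, 'joints': array([-1.39360541,  0.43513805,  0.0249708 ,  1.57398697, -0.01160474,
        1.13396753, -0.07507678]), 'dq': array([ 0.00126444, -0.00202553,  0.00073693, -0.00179951,  0.00011307,
        0.00098905,  0.00075811]), 'joint_efforts': array([ 2.80382061e-03, -6.69123101e+01,  9.87953357e-01, -3.15149939e+01,
       -6.04422670e-02,  3.74385004e-02,  6.68791631e-05]), 'position': array([0.17252656, 0.60028473, 0.24304027]), 'ee_rot': array([ 0.21859002,  1.55968325, -0.22072103]), 'force': array([-0.35627672, -0.37705937,  0.1765677 ]), 'ft_torque': array([-0.01317084, -0.01922768,  0.00590767]), 'width': 0.9972600906329903}
[[-0.     0.276  0.961]
 [-0.001  0.961 -0.276]
 [-1.    -0.001  0.   ]]
0.017
['PlanningError', '__builtins__', '__cached__', '__doc__', '__file__', '__loader__', '__name__', '__package__', '__spec__', 'get_image', 'observe', 'sign_off', 'tip_reach']
```

View pics/scene0.png

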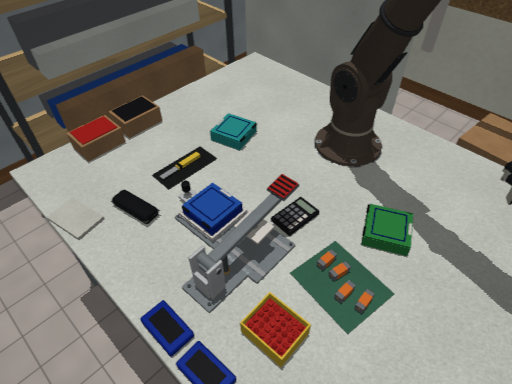

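View pics/top0.png

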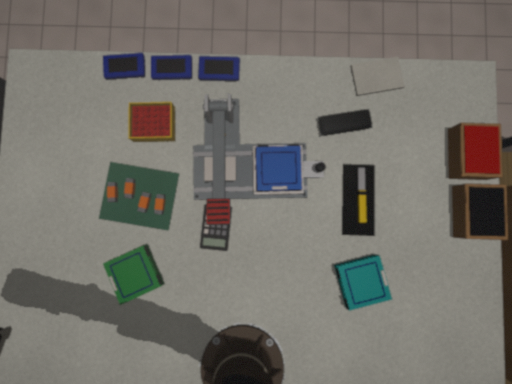

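The pictures show the blue housing at top px (278,168), knob (319,167), tread (217,212), pry tool (362,195) with its blade towards +x, and four packs at (112,192), (129,187), (144,202) and (159,204). Next I measure them.

```bash
cat > meas.py <<'E'
from h import *
def blobs(g,name,amin=25):
    hsv=cv2.cvtColor(g['image'],cv2.COLOR_RGB2HSV);lo,hi={
     'orange':((6,150,120),(17,255,255)),'yellow':((21,150,110),(33,255,255)),'blue':((108,140,60),(122,255,255)),
     'red':((0,150,90),(4,255,255)),'black':((0,0,0),(180,120,45)),'green':((60,60,30),(85,255,140))}[name]
    m=cv2.inRange(hsv,lo,hi);n,l,s,c=cv2.connectedComponentsWithStats(m)
    return [(l==i,s[i],c[i]) for i in range(1,n) if s[i][4]>=amin]
def rect(P):
    (cx,cy),(w,h),a=cv2.minAreaRect(P[:,:2].astype(np.float32)*1000)
    if w<h:w,h,a=h,w,a+90
    a=(a+90)%180-90
    return np.array([cx,cy,w,h]).round(1),round(a,1)
E
python3 - <<'E'
from meas import *
for n in('top','scene'):
    g=cam(n);C=cloud(g);print(n)
    for c,a in(('orange',15),('yellow',60),('blue',300),('red',150),('black',40)):
        for m,s,ct in blobs(g,c,a):
            P=C[m&(g['range_z']>0)];
            if len(P)<5: continue
            zt=np.percentile(P[:,2],[10,50,90]);
            print(c,s[4],ct.round(0),'z',(zt*1000).round(1),*rect(P[abs(P[:,2]-zt[1])<.006]))
E
```

```text
top
orange 52 [170. 120.] z [28.5 30.7 32.7] [731.  242.   90.8   4.3] 2.6
orange 32 [152. 136.] z [29.7 45.7 50.6] [677.4 276.   49.4   1.2] -88.9
orange 75 [128. 187.] z [23.9 26.5 28.5] [520.9 357.9  30.8  22.6] 2.5
orange 77 [111. 192.] z [22.8 26.  28.8] [508.8 409.7  27.8  21.2] 2.0
orange 77 [143. 202.] z [24.8 26.5 29. ] [480.2 310.8  31.   22.9] -15.2
orange 79 [159. 204.] z [24.9 26.7 28.7] [475.1 263.7  30.3  22.3] 0.8
yellow 194 [362. 208.] z [16.8 19.6 22.1] [ 481.3 -350.3   79.1   21.6] 3.3
blue 320 [124.  66.] z [18.7 20.9 23.4] [905.4 398.1 122.1  67. ] -84.4
blue 1684 [278. 167.] z [63.7 66.  68.4] [590.1 -90.4 124.6 124.1] 3.2
red 1022 [151. 120.] z [28.4 32.3 38.9] [729.6 299.7 109.9  92.3] -86.8
red 1551 [482. 149.] z [70.7 73.  75.4] [ 660.5 -680.5  137.4  100.5] 0.1
black 319 [122.  64.] z [20.1 22.5 25.1] [908.  400.5  83.1  39.6] -85.7
black 310 [170.  65.] z [20.3 22.9 25.6] [908.4 250.3  81.5  39.2] -88.4
black 237 [217.  66.] z [20.1 22.8 25.4] [909.4  99.4  78.5  39. ] -87.8
black 120 [ 1. 96.] z [-223.  -216.9 -207.5] [854.3 947.7 167.6   9. ] 1.3
black 8
[... 2179 characters left out ...]
 82.6] [ 23.6  16.7 175.5 152. ] -60.6
black 793 [185. 168.] z [3.2 5.5 8.3] [ 506.5 -340.   216.9  102.2] 0.3
black 52 [509. 166.] z [328.4 334.1 336.9] [177.3 509.1  23.2  12.6] 26.5
black 44 [509. 179.] z [300.2 307.8 315.7] [186.4 526.7  13.3   5.7] 75.5
black 75 [185. 186.] z [51.9 70.4 76.2] [ 596.2 -207.8   23.1   19.4] -71.2
black 793 [135. 206.] z [22.8 35.7 38.6] [ 744.2 -290.9  155.1   54.7] -79.0
black 531 [293. 218.] z [12.7 18.6 21.1] [411.8  95.7 132.   86. ] -3.7
black 61 [225. 264.] z [27.7 56.4 83.5] [700.4  92.2  11.    4. ] -42.4
black 603 [166. 325.] z [22.2 24.3 26.4] [907.3 100.2  90.2  43.6] 89.8
black 717 [205. 369.] z [21.9 24.1 26.2] [907.5 249.9  89.3  43.7] -86.8
```

```bash
cat > go.py <<'E'
# usage: go.py x y z phi_deg [x y z phi ...] (mm): prints roll units, then shift units in the frame after the roll
from h import *
import sys
s=observe();p=np.array(s['position'])*1000;M=R.from_rotvec(s['ee_rot']).as_matrix()
f=np.degrees(np.arctan2(M[1,2],M[0,2]))
print('t',round(s['clock'],1),'at',p.round(1),'phi',round(f,2),'w',round(s['width']*92,1),'F',np.array(s['force']).round(1),'q',np.array(s['joints']).round(2))
a=list(map(float,sys.argv[1:]))
for i in range(0,len(a),4):
    q=np.array(a[i:i+3]);g=a[i+3];d=q-p;c,n=np.cos(np.radians(g)),np.sin(np.radians(g))
    print('roll',round(-(g-f)/45,3),'shift',(np.array([-d[2],-n*d[0]+c*d[1],c*d[0]+n*d[1]])/200).round(4),'len',round(np.linalg.norm(d)/200,3))
    p,f=q,g
E
python3 - <<'E'
from meas import *
for n in('top','scene'):
    g=cam(n);C=cloud(g);I=g['image'].astype(int)
    reg=(abs(C[...,0]-.507)<.107)&(abs(C[...,1]+.342)<.045)&(C[...,2]>-.01)
    br=reg&(I.min(-1)>90)&(I.max(-1)-I.min(-1)<40)
    P=C[br];print(n,'blade',len(P),rect(P),'x',P[:,0].min(),P[:,0].max(),'z',np.median(P[:,2]))
    A=C[reg&(C[...,2]>.012)];print('tall',len(A),rect(A),A[:,0].min(),A[:,0].max())
    # press base
    k=(abs(C[...,2]-.010)<.004)&(abs(C[...,0]-.585)<.13)&(abs(C[...,1])<.25)&(I.max(-1)<140)&(I.max(-1)-I.min(-1)<25)
    k=cv2.morphologyEx(k.astype(np.uint8),cv2.MORPH_OPEN,np.ones((2,2)));print('base',k.sum(),rect(C[k>0]))
    w=(abs(C[...,2]-.032)<.004)&(abs(C[...,0]-.59)<.09)&(abs(C[...,1]+.09)<.09)&(I.min(-1)>140);print('nest',w.sum(),rect(C[w]) if w.sum()>5 else '')
E
python3 go.py 510 -347 260 2.8 510 -347 17 2.8
```

```text
top blade 125 (array([ 573. , -350.1,   62.7,   17.6]), -0.9) x 0.5418460690835647 0.6043516019866026 z 0.01323999306604473
tall 362 (array([ 524.6, -351.1,  165.4,   23.7]), 1.8) 0.4416440914962542 0.6071669550036655
base 2560 (array([573.4, -11.7, 354.1, 281.1]), -88.7)
nest 10 (array([ 546.7, -162.5,   71. ,   26.6]), -29.7)
scene blade 77 (array([ 569.7, -352.5,   68. ,   32.3]), 2.9) x 0.5356030269476283 0.6034784306628403 z 0.014483086875496043
tall 234 (array([ 520.1, -346.5,  166.8,   25.5]), 0.4) 0.43661020835170283 0.6034784306628403
base 2047 (array([715.4, 264.7, 811.5, 318.5]), 63.3)
nest 152 (array([589. , -89.2, 149.9, 148.1]), -87.4)
t 0.3 at [172.6 600.5 243.4] phi -16.04 w 92.0 F [ 0.4 -0.5 -0.2] q [-1.39  0.43  0.03  1.57 -0.01  1.13 -0.08]
roll -0.419 shift [-0.0828 -4.8144  1.4535] len 5.03
roll -0.0 shift [1.215 0.    0.   ] len 1.215
```

```bash
python3 -m inch '[[[0,0,0],-0.13],[[0,0,0],-0.13],[[0,0,0],-0.13],[[-0.02,-0.19,0.058],0],[[-0.02,-0.19,0.058],0],[[-0.02,-0.19,0.058],0],[[-0.02,-0.19,0.058],0],[[0,-0.19,0.058],0],[[0,-0.19,0.058],0],[[0,-0.19,0.058],0]]' 0.4 60
python3 -m inch '[[[0,-0.19,0.058],0],[[0,-0.19,0.058],0],[[0,-0.19,0.058],0],[[0,-0.19,0.058],0],[[0,-0.19,0.058],0],[[0,-0.19,0.058],0],[[0,-0.19,0.058],0],[[0,-0.19,0.058],0],[[0,-0.19,0.058],0],[[0,-0.19,0.058],0]]'
python3 go.py 518 -349 100 1.5 518 -349 24 1.5
```

```text
clock: 1.13
position: [0.2611, 0.3351, 0.2599]
ee_rot: [-0.02, 1.57, 0.021]
force: [1.0, 1.2, 0.1]
width: 0.599
clock: 1.97
position: [0.387, -0.0419, 0.2601]
ee_rot: [-0.02, 1.569, 0.021]
force: [0.7, 0.4, 0.5]
width: 0.6
t 2.0 at [387.  -41.9 260.1] phi 1.52 w 55.2 F [0.7 0.4 0.5] q [-0.57 -0.    0.55  2.1   0.    1.04  1.58]
roll 0.0 shift [ 0.8006 -1.5521  0.6148] len 1.851
roll -0.0 shift [0.38 0.   0.  ] len 0.38
```

```bash
python3 -m inch '[[[0.08,-0.155,0.061],0],[[0.08,-0.155,0.061],0],[[0.08,-0.155,0.061],0],[[0.08,-0.155,0.061],0],[[0.08,-0.155,0.061],0],[[0.08,-0.155,0.061],0],[[0.08,-0.155,0.061],0],[[0.08,-0.155,0.061],0],[[0.08,-0.155,0.061],0],[[0.08,-0.157,0.066],0]]'
python3 - <<'E'
from meas import *
for n in('top','scene'):
    g=cam(n);C=cloud(g)
    for m,s,ct in blobs(g,'yellow',20):
        P=C[m];print(n,s[4],rect(P),np.median(P[:,2]))
E
python3 go.py 518 -349 24 1.5
```

```text
clock: 2.8
position: [0.5184, -0.3483, 0.0985]
ee_rot: [-0.02, 1.571, 0.021]
force: [0.8, -0.5, 1.1]
width: 0.604
top 49 (array([727. , 237.1, 107.4,  19.7]), -4.2) 0.04809377854981278
top 30 (array([671.9, 315.5,  79.9,   6.4]), 88.4) 0.04199694505703444
top 80 (array([ 452.5, -265.2,  201.3,   32.5]), -77.3) 0.019971149946257816
scene 94 (array([ 759.9,   74.9, 1110.7,   70.7]), 56.2) 0.021077376255699887
scene 367 (array([726.6, 299.5, 130.4, 109.5]), -87.4) 0.049970206687007135
t 2.9 at [ 517.3 -351.9   96.9] phi 1.28 w 55.2 F [-0.5  0.1  0.7] q [ 0.13  0.64  0.57  1.76 -0.43  0.87  2.49]
roll -0.005 shift [0.3645 0.0142 0.0038] len 0.365
```

```bash
python3 -m inch '[[[0.08,0.005,0.003],0],[[0.08,0.005,0],0],[[0.08,0,0],0],[[0.07,0,0],0],[[0.055,0,0],0],[[0,0,0],0],[[0,0,0],0],[[0,0,0],0],[[0,0,0],0],[[0,0,0],0]]' 
python3 go.py 518 -349 24 1.5
python3 -m inch '[[[0,0,0],0],[[0,0,0],0],[[0,0,0],0],[[0,0,0],0],[[0,0,0],0],[[0,0,0],0],[[0,0,0],0],[[0,0,0],0],[[0,0,0],0],[[0,0,0],0]]' 1 60
python3 go.py 518 -349 24 1.5
```

```text
clock: 3.73
position: [0.519, -0.3452, 0.0276]
ee_rot: [-0.021, 1.569, 0.02]
force: [-0.5, 0.2, -0.5]
width: 0.598
t 3.7 at [ 519.  -345.2   27.6] phi 1.52 w 55.0 F [-0.5  0.2 -0.5] q [ 0.17  0.72  0.51  1.81 -0.5   0.74  2.54]
roll 0.0 shift [ 0.018  -0.0189 -0.0057] len 0.027
clock: 4.57
position: [0.5186, -0.345, 0.0268]
ee_rot: [-0.021, 1.571, 0.021]
force: [0.7, 0.1, 1.3]
width: 0.229
t 4.6 at [ 518.6 -345.    26.8] phi 1.51 w 21.0 F [0.7 0.1 1.3] q [ 0.17  0.72  0.51  1.81 -0.5   0.74  2.54]
roll 0.0 shift [ 0.014  -0.0198 -0.0035] len 0.025
```

```bash
python3 -m inch '[[[0,0,0],0],[[0,0,0],0],[[0,0,0],0],[[0.01,0,0],0],[[0.01,0,0],0],[[0,0,0],0],[[0,0,0],0],[[0,0,0],0],[[0,0,0],0],[[0,0,0],0]]' 0.5 60
python3 -m inch '[[[0,0,0],0],[[0,0,0],0],[[0,0,0],0],[[0,0,0],0],[[0,0,0],0],[[0,0,0],0],[[-0.05,0,0],0],[[-0.1,0,0],0],[[-0.1,0,0],0],[[-0.1,0,0],0]]' 1 60
python3 -m inch '[[[-0.1,0,0],0],[[-0.1,0,0],0],[[-0.1,0,0],0],[[-0.1,0,0],0],[[-0.1,0,0],0],[[0,0,0],0],[[0,0,0],0],[[0,0,0],0],[[0,0,0],0],[[0,0,0],0]]'
python3 - <<'E'
from meas import *
for n in('top','scene'):
    g=cam(n,n+'1.png');C=cloud(g)
    for m,s,ct in blobs(g,'yellow',20):
        P=C[m];P=P[abs(P[:,2]-np.median(P[:,2]))<.01];print(n,s[4],ct,rect(P),np.median(P[:,2]))
a=cv2.imread('pics/top1.png')[120:280,250:450];b=cv2.imread('pics/scene1.png')[90:250,100:300]
cv2.imwrite('pics/c1.png',cv2.resize(np.hstack([a,b]),None,fx=2,fy=2,interpolation=2))
E
python3 go.py 518 -349 24 1.5
```

```text
clock: 5.4
position: [0.5186, -0.3449, 0.0228]
ee_rot: [-0.021, 1.571, 0.021]
force: [-0.6, -0.3, -0.2]
width: 0.5
clock: 6.23
position: [0.5182, -0.3449, 0.0939]
ee_rot: [-0.02, 1.571, 0.021]
force: [-0.1, -0.0, -0.7]
width: 0.232
clock: 7.07
position: [0.518, -0.3445, 0.1917]
ee_rot: [-0.02, 1.572, 0.021]
force: [-0.2, 0.2, -0.9]
width: 0.232
top 54 [170.05555556 123.5       ] (array([728.4, 236.9, 107.5,  18.7]), -2.6) 0.04861283876956035
top 32 [142.59375 137.75   ] (array([672.1, 315.6,  80.5,   8.3]), 86.4) 0.04266915602582644
top 152 [381.28289474 213.06578947] (array([ 462.1, -346.1,   45.8,   18.6]), 2.8) 0.18847662254538977
scene 369 [275.49864499 327.08401084] (array([726.6, 299.3, 130.7, 110. ]), -87.6) 0.04987673177018015
t 7.2 at [ 518.2 -344.7  191.9] phi 1.51 w 21.3 F [-0.5  0.6 -1.3] q [ 0.08  0.53  0.64  1.68 -0.35  1.05  2.43]
roll 0.0 shift [ 0.8396 -0.0216 -0.0014] len 0.84
```

View pics/c1.png

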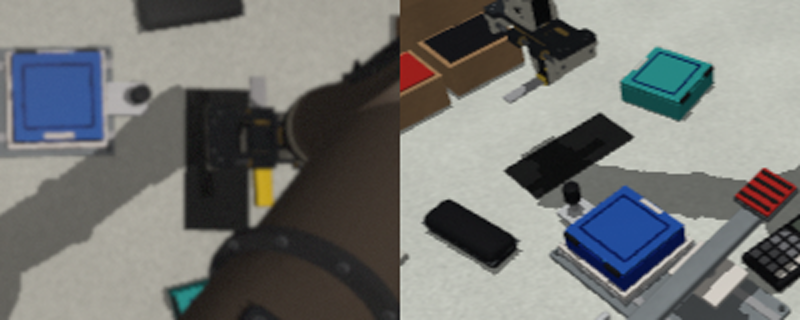

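```bash
python3 go.py 407 -98 150 2.8 407 -98 65.5 2.8
```

```text
t 7.2 at [ 518.2 -344.7  191.9] phi 1.51 w 21.3 F [-0.5  0.6 -1.3] q [ 0.08  0.53  0.64  1.68 -0.35  1.05  2.43]
roll -0.029 shift [ 0.2096  1.259  -0.4949] len 1.369
roll -0.0 shift [0.4225 0.     0.    ] len 0.422
```

```bash
python3 -m inch '[[[0,0,0],-0.029],[[0.022,0.14,-0.055],0],[[0.022,0.14,-0.055],0],[[0.022,0.14,-0.055],0],[[0.022,0.14,-0.055],0],[[0.022,0.14,-0.055],0],[[0.022,0.14,-0.055],0],[[0.022,0.14,-0.055],0],[[0.022,0.14,-0.055],0],[[0.022,0.14,-0.055],0]]'
python3 -m inch '[[[0.07,0,0],0],[[0.07,0,0],0],[[0.07,0,0],0],[[0.07,0,0],0],[[0.07,0,0],0],[[0,0,0],0],[[0,0,0],0],[[0,0,0],0],[[0,0,0],0],[[0,0,0],0]]'
python3 go.py 407 -98 65.5 2.8
python3 - <<'E'
from meas import *
g=cam('scene','scene2.png');C=cloud(g)
h=cam('top','top2.png')
a=cv2.imread('pics/scene2.png')[120:270,150:350];b=cv2.imread('pics/top2.png')[120:270,200:400]
cv2.imwrite('pics/c2.png',cv2.resize(np.hstack([a,b]),None,fx=2,fy=2,interpolation=2))
E
```

```text
clock: 8.0
position: [0.4065, -0.097, 0.153]
ee_rot: [-0.039, 1.57, 0.04]
force: [0.6, 0.2, -1.5]
width: 0.233
clock: 8.83
position: [0.4078, -0.0981, 0.0838]
ee_rot: [-0.039, 1.569, 0.039]
force: [-0.5, 1.2, -1.3]
width: 0.235
t 8.8 at [407.8 -98.1  83.8] phi 2.83 w 21.7 F [-0.5  1.2 -1.3] q [-0.33  0.37  0.56  2.27 -0.36  0.58  2.12]
roll 0.001 shift [ 0.0916  0.0006 -0.004 ] len 0.092
```

View pics/c2.png

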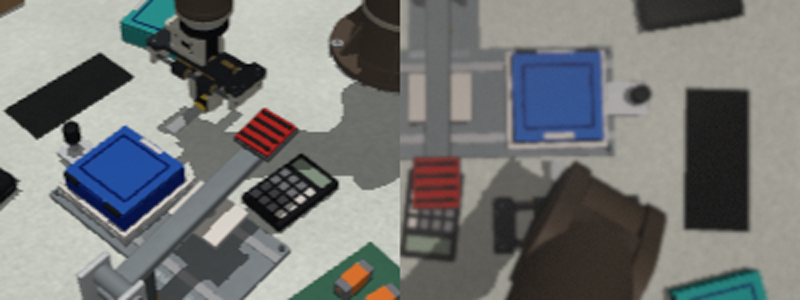

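```bash
python3 - <<'E'
from meas import *
g=cam('scene');C=cloud(g);I=g['image'].astype(int)
k=(abs(C[...,0]-.475)<.05)&(abs(C[...,1]+.095)<.03)&(abs(C[...,2]-.073)<.02)
P=C[k]*1000;print(len(P),rect(C[k]),P[:,0].max())
for a in range(430,520,10):
    q=P[(P[:,0]>=a)&(P[:,0]<a+10)]
    if len(q):print(a,len(q),np.median(q[:,1:],0).round(1),q[:,1].min().round(),q[:,1].max().round())
k=(abs(C[...,0]-.589)<.07)&(abs(C[...,1]+.09)<.07)&(abs(C[...,2]-.0665)<.006);print(rect(C[k]))
E
```

```text
108 (array([474.9, -89.5,  98.3,  27.8]), 1.9) 524.1837806401976
430 14 [-92.2  76.6] -102.0 -83.0
440 15 [-90.8  77. ] -101.0 -80.0
450 19 [-91.8  75.8] -101.0 -81.0
460 13 [-88.8  76.1] -99.0 -80.0
470 16 [-88.1  76.2] -102.0 -80.0
480 17 [-91.1  75.3] -100.0 -80.0
490 3 [-89.8  75.9] -95.0 -86.0
(array([590.6, -88.6, 136.3, 133.1]), 2.0)
```

```bash
python3 -m inch '[[[0.047,0,0],0],[[0.047,0,0],0],[[0,0,0],0],[[0,0,0.05],0],[[0,0,0.05],0],[[0,0,0.05],0],[[0,0,0.05],0],[[0,0,0.05],0],[[0,0,0],0],[[0,0,0],0]]'
python3 go.py 407 -98 65 2.8
```

```text
clock: 9.82
position: [0.4578, -0.0956, 0.0643]
ee_rot: [-0.039, 1.57, 0.039]
force: [0.0, -0.2, -1.9]
width: 0.234
t 9.8 at [457.8 -95.6  64.3] phi 2.85 w 21.6 F [ 0.  -0.2 -1.9] q [-0.3   0.47  0.52  2.17 -0.41  0.59  2.14]
roll 0.001 shift [-0.0036  0.0005 -0.2545] len 0.255
```

```bash
python3 -m inch '[[[-0.02,0,0],0],[[-0.02,0,0],0],[[-0.02,0,0],0],[[-0.02,0,0],0],[[-0.02,0,0],0],[[-0.02,0,0],0],[[-0.02,0,0],0],[[-0.02,0,0],0],[[-0.02,0,0],0],[[0,0,0],0]]'
python3 -m inch '[[[0,0,0],0],[[0,0,0],0],[[0,0,0],0],[[0,0,0],0],[[0,0,0],0],[[0,0,0],0],[[0,0,0],0],[[0,0,0],0],[[0,0,0],0],[[0,0,0],0]]'
cat > cov.py <<'E'
from meas import *
import sys
g=cam('scene',sys.argv[1] if len(sys.argv)>1 else None);C=cloud(g)
for m,s,ct in blobs(g,'blue',200):
    P=C[m]*1000;P=P[(abs(P[:,0]-640)<160)&(abs(P[:,1]+90)<110)&(P[:,2]>30)]
    if len(P)<100: continue
    P=P[(abs(P[:,1]+90)<55)]
    H=np.array([654.5,60.5]);d=P[:,[0,2]]-H;r=np.hypot(*d.T);P=P[r>60];d=d[r>60]
    th=np.degrees(np.arctan2(d[:,1],-d[:,0]));print('cover n',len(P),'theta',np.percentile(th,[10,50,90]).round(1),'r max',np.percentile(np.hypot(*d.T),95).round(1))
E
python3 cov.py scene3.png; python3 go.py 407 -98 65 2.8
python3 - <<'E'
import cv2;a=cv2.imread('pics/scene3.png')[120:270,130:330];cv2.imwrite('pics/c3.png',cv2.resize(a,None,fx=3,fy=3,interpolation=2))
E
```

```text
clock: 10.65
position: [0.4573, -0.0956, 0.101]
ee_rot: [-0.039, 1.57, 0.039]
force: [-0.7, -0.0, -2.8]
width: 0.237
clock: 11.48
position: [0.4572, -0.0956, 0.1003]
ee_rot: [-0.039, 1.57, 0.039]
force: [-0.2, -0.8, -0.3]
width: 0.23
cover n 695 theta [17.6 19.6 22. ] r max 128.6
t 11.5 at [457.2 -95.6 100.3] phi 2.82 w 21.6 F [ 0.2 -0.5  0.3] q [-0.35  0.41  0.57  2.15 -0.35  0.68  2.09]
roll 0.0 shift [ 0.1766  0.0003 -0.2513] len 0.307
```

View pics/c3.png

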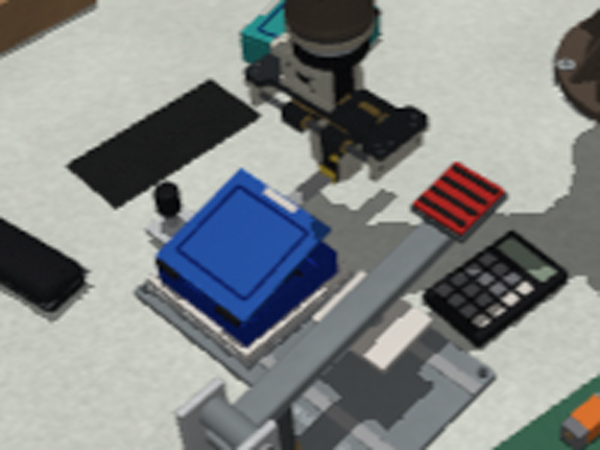

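```bash
python3 -m inch '[[[-0.046,0,0.017],0],[[-0.046,0,0.018],0],[[-0.042,0,0.025],0],[[-0.042,0,0.026],0],[[-0.037,0,0.032],0],[[-0.037,0,0.032],0],[[-0.031,0,0.038],0],[[-0.031,0,0.038],0],[[-0.024,0,0.042],0],[[-0.023,0,0.043],0]]'
python3 cov.py;python3 go.py 407 -98 65 2.8
```

```text
clock: 12.37
position: [0.5203, -0.0925, 0.1726]
ee_rot: [-0.039, 1.57, 0.039]
force: [-2.0, -0.6, -1.3]
width: 0.234
cover n 809 theta [-12.   67.3  69.8] r max 130.9
t 12.4 at [522.5 -92.3 173.5] phi 2.87 w 21.5 F [ 1.2 -0.1 -0.1] q [-0.39  0.39  0.63  1.93 -0.29  0.9   2.  ]
roll 0.002 shift [ 5.425e-01 -1.000e-04 -5.784e-01] len 0.793
```

```bash
python3 -m inch '[[[-0.016,0,0.047],0],[[-0.016,0,0.047],0],[[-0.008,0,0.05],0],[[-0.005,0,0.05],0],[[0,0,0.05],0],[[0.005,0,0.05],0],[[0.02,0,0.05],0],[[0.03,0,0.05],0],[[0.03,0,0.05],0],[[0.03,0,0.05],0]]'
python3 -m inch '[[[0.01,0,0.03],0],[[0.01,0,0.02],0],[[0,0,0],0],[[0,0,0],0],[[0,0,0],0],[[0,0,0],0],[[0,0,0],0],[[0,0,0],0],[[0,0,0],0],[[0,0,0],0]]'
python3 cov.py;python3 go.py 407 -98 65 2.8
```

```text
clock: 13.25
position: [0.619, -0.0876, 0.1571]
ee_rot: [-0.039, 1.571, 0.039]
force: [-1.4, -0.1, 0.0]
width: 0.235
clock: 14.08
position: [0.628, -0.0871, 0.1543]
ee_rot: [-0.039, 1.57, 0.039]
force: [-0.1, 0.4, -0.9]
width: 0.235
cover n 398 theta [-14.9 123.8 126.4] r max 131.7
t 14.1 at [628.  -87.1 154.2] phi 2.82 w 21.3 F [-0.2 -0.4 -1.3] q [-0.33  0.58  0.58  1.69 -0.37  0.99  2.01]
roll 0.001 shift [ 4.4610e-01 -3.0000e-04 -1.1064e+00] len 1.193
```

```bash
python3 -m inch '[[[0,0,0.02],0],[[0,0,0.02],0],[[0,0,0.01],0],[[0,0,0],0],[[0,0,-0.1],0],[[-0.06,0,-0.15],0],[[-0.06,0,-0.15],0],[[-0.06,0,-0.15],0],[[-0.06,0,-0.05],0],[[0,0,0],0]]'
python3 cov.py;python3 go.py 515 -345 190 1.5 515 -345 24 1.5
```

```text
clock: 14.97
position: [0.5174, -0.0934, 0.2044]
ee_rot: [-0.037, 1.567, 0.038]
force: [0.4, -0.6, -1.1]
width: 0.232
cover n 486 theta [-20.5  -2.3 125.9] r max 131.3
t 15.0 at [518.9 -92.7 203.6] phi 2.8 w 21.5 F [ 0.8  0.1 -1.2] q [-0.42  0.35  0.65  1.91 -0.26  0.97  1.97]
roll 0.029 shift [ 0.068  -1.2605 -0.0526] len 1.263
roll -0.0 shift [0.83 0.   0.  ] len 0.83
```

```bash
python3 -m inch '[[[0,-0.14,-0.006],0.029],[[0.008,-0.14,-0.006],0],[[0.008,-0.14,-0.006],0],[[0.008,-0.14,-0.006],0],[[0.008,-0.14,-0.006],0],[[0.008,-0.14,-0.006],0],[[0.008,-0.14,-0.006],0],[[0.008,-0.14,-0.006],0],[[0.008,-0.14,-0.006],0],[[0,0,0],0]]'
python3 -m inch '[[[0.1,0,0],0],[[0.12,0,0],0],[[0.12,0,0],0],[[0.12,0,0],0],[[0.12,0,0],0],[[0.12,0,0],0],[[0.08,0,0],0],[[0.04,0,0],0],[[0,0,0],0],[[0,0,0],0]]'
python3 go.py 515 -345 24 1.5
```

```text
clock: 15.85
position: [0.514, -0.3517, 0.1886]
ee_rot: [-0.021, 1.571, 0.013]
force: [-1.0, 0.6, -0.1]
width: 0.235
clock: 16.68
position: [0.5154, -0.3451, 0.0246]
ee_rot: [-0.021, 1.571, 0.021]
force: [-0.3, -0.1, -0.8]
width: 0.233
t 16.7 at [ 515.4 -345.1   24.6] phi 1.54 w 21.4 F [-0.3 -0.1 -0.8] q [ 0.17  0.72  0.51  1.81 -0.51  0.74  2.55]
roll 0.001 shift [ 0.003   0.0003 -0.0022] len 0.004
```

```bash
python3 -m inch '[[[0,0,0],0],[[0,0,0],0],[[0,0,0],0],[[0,0,0],0],[[0,0,0],0],[[-0.08,0,0],0],[[-0.15,0,0],0],[[-0.2,0,0],0],[[-0.2,0,0],0],[[-0.2,0,0],0]]' 0.5
python3 -m inch '[[[-0.1,0.16,0],-0.15],[[-0.1,0.17,0],-0.15],[[-0.06,0.18,0],-0.15],[[0,0.18,0],-0.15],[[0,0.1,-0.1],-0.15],[[0,0,-0.18],-0.15],[[0,0,-0.18],-0.15],[[0,0,-0.18],-0.15],[[0,0,-0.18],-0.15],[[0,0,-0.18],-0.15]]' 0.2 40
cat > pk.py <<'E'
from meas import *
out={}
for n in('top','scene'):
    g=cam(n);C=cloud(g)
    for m,s,ct in blobs(g,'orange',30):
        P=C[m];z=np.median(P[:,2]);P=P[abs(P[:,2]-z)<.006]
        if len(P)<15: continue
        r,a=rect(P)
        if .2<r[2]/60<.75 and 14<r[3]<32: print(n,s[4],r,a,'z',round(z*1000,1))
    for m,s,ct in blobs(g,'yellow',60):
        P=C[m];P=P[abs(P[:,2]-np.median(P[:,2]))<.01]
        if P[:,1].mean()<-.2: print(n,'pry handle',rect(P),np.median(P[:,2]).round(4))
E
python3 pk.py; python3 cov.py; python3 go.py 500 200 240 92.8
```

```text
clock: 17.52
position: [0.5142, -0.3447, 0.1931]
ee_rot: [-0.02, 1.571, 0.02]
force: [0.9, -0.3, 0.0]
width: 0.5
clock: 18.35
position: [0.4143, -0.2384, 0.2323]
ee_rot: [-0.601, 1.505, 0.636]
force: [-0.4, 0.0, -0.9]
width: 0.8
top 79 [522.2 357.4  28.3  22.8] 3.8 z 26.4
top 81 [508.7 408.9  27.7  23.4] 0.1 z 25.7
top 83 [480.4 310.5  30.5  24.6] -12.1 z 26.6
top 84 [475.9 262.1  31.2  23.5] -8.7 z 26.8
scene 93 [473.7 266.3  34.   24.1] -1.4 z 28.3
scene 99 [479.8 313.7  34.1  23.4] -14.6 z 28.3
scene 110 [520.6 360.5  34.4  23.9] -1.4 z 28.1
scene 113 [508.1 412.8  33.8  22.9] 3.7 z 28.4
scene pry handle (array([ 475.7, -344.1,   83. ,   23.7]), 2.5) 0.0212
cover n 507 theta [-20.2  -2.8 126. ] r max 131.2
t 18.5 at [ 413.5 -240.   231.8] phi 44.79 w 73.8 F [ 0.3  0.1 -0.1] q [ 0.52  0.24 -0.13  1.9   0.04  1.04  2.73]
roll -1.067 shift [-0.041  -0.5394  2.176 ] len 2.242
```

```bash
python3 -m inch '[[[0,0,0],0.155],[[0,0,0],0.155],[[0,0,0],0.155],[[0,0,0],0.155],[[0,0,0],0.155],[[0,0,0],0.155],[[0,0,0],0.155],[[0,0,0],0.155],[[0,0,0],0.155],[[0,0,0],0.155]]'
python3 -m inch '[[[0,0,0],0.155],[[0,0,0],0.155],[[0,0,0],0.155],[[0,0,0],0.155],[[0,0,0],0.155],[[0,0,0],0.155],[[0,0,0],0.155],[[0,0,0],0.155],[[0,0,0],0.155],[[0,0,0],0.02]]'
python3 go.py 475 120 250 -89 475 264 100 -89
```

```text
clock: 19.33
position: [0.4158, -0.2371, 0.2321]
ee_rot: [0.347, 1.575, -0.34]
force: [-0.1, -0.3, -0.5]
width: 0.795
clock: 20.17
position: [0.4159, -0.2371, 0.2322]
ee_rot: [1.186, 1.251, -1.207]
force: [0.9, 0.5, -0.3]
width: 0.798
t 20.2 at [ 415.9 -237.1  232.2] phi -88.62 w 73.4 F [ 0.9  0.5 -0.3] q [ 0.21  0.22  0.24  1.93 -0.06  1.03  0.5 ]
roll 0.008 shift [-0.089   0.3268 -1.78  ] len 1.812
roll -0.0 shift [ 0.75    0.0126 -0.7199] len 1.04
```

```bash
python3 -m inch '[[[0,0.033,-0.2],0],[[0,0.033,-0.2],0],[[0,0.033,-0.2],0],[[0,0.033,-0.2],0],[[0,0.033,-0.2],0],[[0,0.033,-0.2],0],[[0,0.033,-0.2],0],[[0,0.033,-0.2],0],[[0,0.033,-0.2],0],[[0,0.033,-0.2],0]]' 0.1 40
python3 -m inch '[[[0.13,0,-0.1],0.02],[[0.13,0,-0.1],0.02],[[0.13,0,-0.1],0.02],[[0.13,0,-0.1],0.015],[[0.13,0,-0.1],0],[[0,0,0],0],[[0,0,0],0],[[0,0,0],0],[[0,0,0],0],[[0,0,0],0]]'
python3 pk.py; python3 go.py 475 264 100 -92 475 264 32 -92
```

```text
clock: 21.0
position: [0.469, 0.1665, 0.2353]
ee_rot: [1.18, 1.256, -1.2]
force: [1.6, -0.2, -0.7]
width: 0.901
clock: 21.83
position: [0.4663, 0.2645, 0.1073]
ee_rot: [1.227, 1.225, -1.247]
force: [0.2, -0.5, -0.1]
width: 0.897
top pry handle (array([ 476.6, -346.5,   81.8,   22.1]), 1.5) 0.0193
scene 114 [507.9 412.6  34.4  23.1] 2.3 z 27.7
scene pry handle (array([ 474.9, -343.7,   84.4,   23.5]), 1.7) 0.0213
t 21.9 at [466.1 264.5 107.1] phi -91.78 w 82.9 F [ 0.1 -0.1 -0.1] q [-0.55  0.46 -0.06  1.92  0.    0.77 -0.64]
roll 0.005 shift [0.0353 0.0447 0.0007] len 0.057
roll -0.0 shift [ 0.34  0.   -0.  ] len 0.34
```

```bash
python3 -m inch '[[[0.06,0.022,0],0.005],[[0.08,0.022,0],0],[[0.08,0,0],0],[[0.08,0,0],0],[[0.05,0,0],0],[[0.025,0,0],0],[[0,0,0],0],[[0,0,0],0],[[0,0,0],0],[[0,0,0],0]]'
python3 go.py 475 264 32 -92
python3 -m inch '[[[0,0,0],0],[[0,0,0],0],[[0,0,0],0],[[0,0,0],0],[[0,0,0],0],[[0,0,0],0],[[-0.1,0,0],0],[[-0.2,0,0],0],[[-0.2,0,0],0],[[-0.2,0,0],0]]' 0.6 40
python3 go.py 588 -40 200 -87.2
```

```text
clock: 22.77
position: [0.4724, 0.2658, 0.0317]
ee_rot: [1.229, 1.224, -1.251]
force: [-0.5, 0.5, 0.9]
width: 0.9
t 22.8 at [472.4 265.8  31.7] phi -91.97 w 82.8 F [-0.5  0.5  0.9] q [-0.55  0.58 -0.06  1.96  0.01  0.62 -0.64]
roll 0.001 shift [-0.0016  0.0131  0.0087] len 0.016
clock: 23.6
position: [0.4754, 0.2634, 0.172]
ee_rot: [1.226, 1.225, -1.254]
force: [0.9, 0.5, -0.9]
width: 0.648
t 23.6 at [475.4 263.4 172. ] phi -91.95 w 59.6 F [ 0.9  0.5 -0.9] q [-0.54  0.39 -0.06  1.84 -0.    0.93 -0.63]
roll -0.106 shift [-0.1402  0.4882  1.5426] len 1.624
```

```bash
python3 - <<'E'
from meas import *
for n in('top','scene'):
    g=cam(n,n+'4.png');C=cloud(g);I=g['image'].astype(int)
    reg=(abs(C[...,0]-.589)<.08)&(abs(C[...,1]+.09)<.085)&(I[...,2]>I[...,0]+25)
    k=reg&(abs(C[...,2]-.060)<.005);print(n,k.sum(),rect(C[k]))
    k=reg&(C[...,2]<.045);P=C[k]*1000;print('floor',len(P),rect(C[k]),np.percentile(P[:,2],[5,25,50,75]))
    w=(abs(C[...,2]-.032)<.004)&(abs(C[...,0]-.59)<.09)&(abs(C[...,1]+.09)<.09)&(I.min(-1)>140);print('nest',w.sum(),rect(C[w]) if w.sum()>5 else '')
a=cv2.imread('pics/top4.png')[125:225,225:325];b=cv2.imread('pics/scene4.png')[145:245,165:265]
cv2.imwrite('pics/c4.png',cv2.resize(np.hstack([a,b]),None,fx=4,fy=4,interpolation=2))
E
```

```text
top 208 (array([594.7, -92. , 136.7, 130.4]), 2.8)
floor 1658 (array([597.3, -91.3, 142.7, 130.6]), 1.4) [24.28788604 26.57398377 28.17099189 30.01254062]
nest 207 (array([589.2, -94. , 148.8, 142.5]), -87.8)
scene 239 (array([589.3, -89.5, 136. , 134.7]), -87.6)
floor 945 (array([594.1, -87.8, 138.5, 134. ]), 2.2) [26.83063537 28.82092615 30.43938568 34.06769501]
nest 92 (array([585.2, -20.6, 148.7,  13. ]), 4.5)
```

View pics/c4.png

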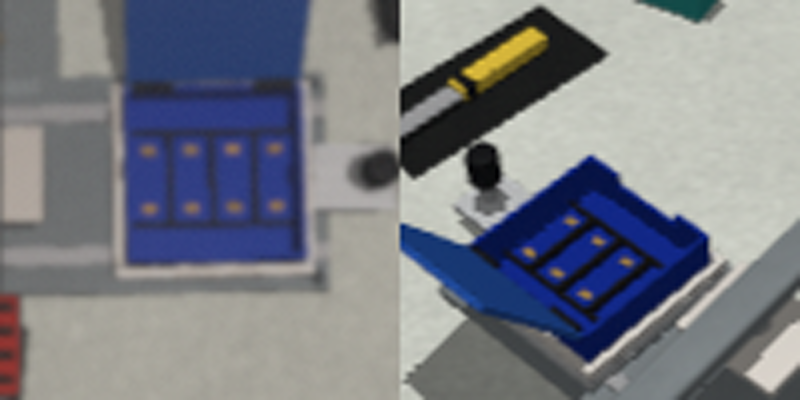

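```bash
python3 - <<'E'
from meas import *
for n,(u0,v0,w) in(('top',(225,125,100)),('scene',(165,145,100))):
    I=cv2.cvtColor(cv2.imread(f'pics/{n}4.png'),cv2.COLOR_BGR2RGB)
    g=cam(n);J=I[v0:v0+w,u0:u0+w].astype(float)
    C=cloud(g)[v0:v0+w,u0:u0+w]
    W=J[...,0]-45; W[(W<10)|(abs(C[...,0]-.59)>.045)|(abs(C[...,1]+.09)>.062)|(C[...,2]>.036)]=0
    # exclude non-contacts
    k=(W>0).astype(np.uint8);m,l=cv2.connectedComponents(k)
    for i in range(1,m):
        v,u=np.where(l==i);ww=W[v,u]
        if ww.sum()<60: continue
        p=ray(g,u0+(u*ww).sum()/ww.sum(),v0+(v*ww).sum()/ww.sum(),.028)*1000;print(n,len(u),p[:2].round(1))
E
```

```text
top 27 [610.8 -42.9]
top 27 [612.2 -75.1]
top 27 [ 613.7 -106.6]
top 25 [ 615.1 -138.6]
top 28 [567.7 -77. ]
top 29 [ 569.4 -108.9]
top 26 [ 571.4 -140.7]
top 28 [566.2 -44.9]
scene 9 [ 567.8 -140.9]
scene 8 [ 566.9 -109.4]
scene 9 [ 612.4 -139.3]
scene 8 [565.6 -77.1]
scene 9 [ 610.9 -107.4]
scene 9 [609.7 -75.2]
```

```bash
python3 -m inch '[[[-0.15,0,0],0],[[-0.07,0.05,0.1],-0.1],[[0,0.055,0.19],0],[[0,0.055,0.19],0],[[0,0.055,0.19],0],[[0,0.055,0.19],0],[[0,0.055,0.19],0],[[0,0.055,0.19],0],[[0,0.055,0.19],0],[[0,0.045,0.1],0]]'
python3 go.py 586.3 -43.9 85 -87.4
```

```text
clock: 24.63
position: [0.5845, -0.0448, 0.2055]
ee_rot: [1.171, 1.26, -1.2]
force: [0.2, -1.3, -0.2]
width: 0.65
t 24.6 at [584.5 -44.8 205.5] phi -87.75 w 59.8 F [ 0.2 -1.3 -0.2] q [-0.04  0.42  0.04  1.69 -0.03  1.06  0.06]
roll -0.008 shift [ 0.6027  0.0092 -0.0042] len 0.603
```

```bash
python3 -m inch '[[[0.11,0.009,-0.004],-0.008],[[0.12,0,0],0],[[0.12,0,0],0],[[0.12,0,0],0],[[0.1,0,0],0],[[0,0,0],0],[[0,0,0],0],[[0,0,0],0],[[0,0,0],0],[[0,0,0],0]]'
cat > held.py <<'E'
from meas import *
import sys
s=observe();p=np.array(s['position'])*1000
for n in('scene','top'):
    g=cam(n,n+'_h.png');C=cloud(g)*1000
    for m,b,ct in blobs(g,'orange',6):
        P=C[m];P=P[(np.hypot(*(P[:,:2]-p[:2]).T)<40)&(P[:,2]>p[2]-40)&(P[:,2]<p[2]+5)]
        if len(P)<6: continue
        top=P[P[:,2]>np.percentile(P[:,2],90)-4]
        print(n,len(P),'all',P.min(0).round(1),P.max(0).round(1),'top mean',top.mean(0).round(1),len(top))
E
python3 held.py; python3 go.py 586.3 -43.9 57 -87.4
python3 - <<'E'
import cv2;a=cv2.imread('pics/scene_h.png')[120:260,150:310];b=cv2.imread('pics/top_h.png')[100:240,200:360];cv2.imwrite('pics/c5.png',cv2.resize(cv2.hconcat([a,b]),None,fx=2.5,fy=2.5,interpolation=2))
E
```

```text
clock: 25.47
position: [0.5841, -0.0366, 0.0948]
ee_rot: [1.167, 1.263, -1.187]
force: [0.9, -0.1, -0.5]
width: 0.646
scene 27 all [564.7 -48.1  88.5] [592.9 -26.5  96.2] top mean [576.9 -36.2  93. ] 23
t 25.6 at [584.  -36.6  94.7] phi -87.11 w 59.6 F [-0.5  0.  -1.3] q [-0.04  0.55  0.03  1.81 -0.04  0.82  0.06]
roll 0.007 shift [0.1885 0.0099 0.0368] len 0.192
```

View pics/c5.png

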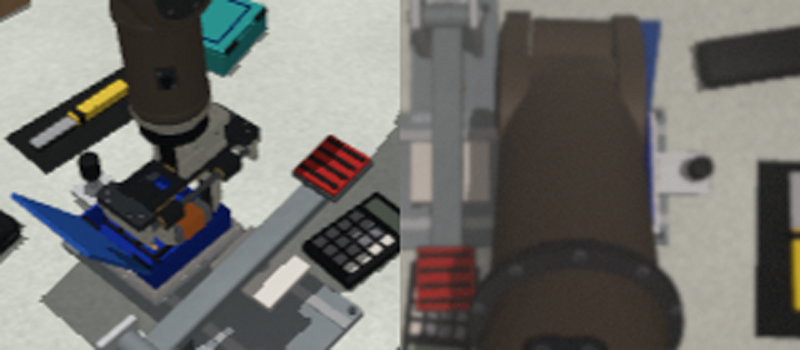

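```bash
python3 -m inch '[[[0,0.01,0.018],0.007],[[0,0,0.018],0],[[0.02,0,0],0],[[0,0,0],0],[[0,0,0],0],[[0,0,0],0],[[0,0,0],0],[[0,0,0],0],[[0,0,0],0],[[0,0,0],0]]'
python3 held.py; python3 go.py 586.3 -43.9 57 -87.4
```

```text
clock: 26.4
position: [0.5859, -0.0436, 0.0898]
ee_rot: [1.17, 1.262, -1.192]
force: [-1.6, -0.3, -0.6]
width: 0.65
scene 23 all [568.9 -57.7  84. ] [595.4 -35.9  91. ] top mean [579.8 -42.1  88.8] 14
t 26.5 at [585.9 -43.6  89.8] phi -87.41 w 60.0 F [ 0.   1.  -0.9] q [-0.03  0.56  0.03  1.8  -0.04  0.81  0.07]
roll -0.0 shift [0.164  0.0021 0.0015] len 0.164
```

```bash
python3 -m inch '[[[0.04,0.002,-0.002],0],[[0.04,0,0],0],[[0.04,0,0],0],[[0.02,0,0],0],[[0.015,0,0],0],[[0,0,0],0],[[0,0,0],0],[[0,0,0],0],[[0,0,0],0],[[0,0,0],0]]'
python3 go.py 586.3 -43.5 57 -87.4
```

```text
clock: 27.33
position: [0.5848, -0.0429, 0.0587]
ee_rot: [1.17, 1.263, -1.193]
force: [-2.4, 0.4, 6.5]
width: 0.648
t 27.3 at [584.8 -42.9  58.7] phi -87.43 w 59.6 F [-2.4  0.4  6.5] q [-0.03  0.6   0.03  1.83 -0.04  0.75  0.07]
roll -0.001 shift [0.0086 0.0076 0.0035] len 0.012
```

```bash
python3 -m inch '[[[0,0,0],0],[[0,0,0],0],[[0,0,0],0],[[0,0,0],0],[[-0.05,0,0],0],[[-0.1,0,0],0],[[-0.15,0,0],0],[[-0.2,0,0],0],[[-0.2,0,0],0],[[-0.1,0,0],0]]' 0.24
python3 -m inch '[[[0,0,-0.2],0],[[0,0,-0.2],0],[[0,-0.05,-0.2],0.03],[[0,-0.05,-0.2],0.03],[[0,-0.05,-0.2],0.03],[[0,-0.05,-0.2],0.03],[[0,-0.05,-0.2],0.03],[[0,-0.05,-0.2],0.03],[[0,-0.05,-0.2],0.03],[[0,-0.05,-0.18],0.03]]' 0.1 
python3 pk.py; python3 cov.py; python3 go.py 480 312 100 -104
python3 - <<'E'
import cv2
from h import *
cam('scene','s6.png');cam('top','t6.png')
a=cv2.imread('pics/s6.png')[145:245,165:265];b=cv2.imread('pics/t6.png')[125:225,225:325];cv2.imwrite('pics/c6.png',cv2.resize(cv2.hconcat([a,b]),None,fx=4,fy=4,interpolation=2))
E
```

```text
clock: 28.17
position: [0.592, -0.045, 0.2244]
ee_rot: [1.173, 1.257, -1.188]
force: [0.7, 0.9, 0.4]
width: 0.759
clock: 29.0
position: [0.5173, 0.3561, 0.2266]
ee_rot: [1.307, 1.169, -1.333]
force: [0.9, -0.4, 0.4]
width: 0.9
top 79 [584.7 -45.4  27.7  20.8] 1.4 z 54.0
top pry handle (array([ 476.6, -346.9,   81.9,   21.7]), 1.1) 0.0196
scene 63 [582.3 -44.3  32.5  22.2] 0.3 z 54.8
scene 89 [480.6 312.6  33.8  25.1] -9.5 z 27.9
scene 85 [521.  360.5  30.7  20.2] -4.1 z 27.9
scene 88 [507.  412.4  32.7  20.7] 4.6 z 28.3
scene pry handle (array([ 474.5, -342.3,   83.8,   26.8]), 4.2) 0.0205
cover n 485 theta [-17.8  -0.6 126. ] r max 131.5
t 29.1 at [516.3 357.7 226. ] phi -97.85 w 83.0 F [ 0.3 -1.5 -0.9] q [-0.66  0.47 -0.02  1.57 -0.02  1.12 -0.81]
roll 0.137 shift [ 0.6299 -0.1206  0.2653] len 0.694
```

View pics/c6.png

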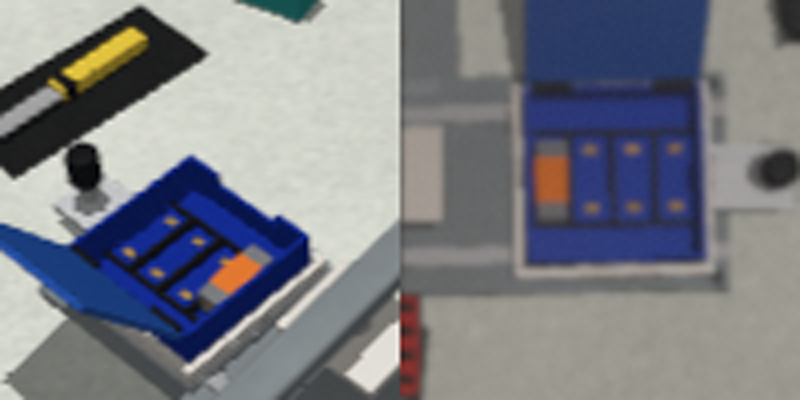

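```bash
python3 go.py 480.3 311.2 60 -104
python3 -m inch '[[[0.08,-0.012,0.027],0.07],[[0.08,-0.012,0.027],0.067],[[0.08,-0.012,0.027],0],[[0.08,-0.012,0.027],0],[[0.08,-0.012,0.027],0],[[0.08,-0.012,0.027],0],[[0.08,-0.012,0.027],0],[[0.08,-0.012,0.027],0],[[0.08,-0.012,0.027],0],[[0.08,-0.012,0.027],0]]'
python3 go.py 480.3 311.2 32 -104
```

```text
t 29.2 at [518.4 352.9 225.9] phi -98.19 w 82.6 F [ 0.6 -0.2 -0.2] q [-0.65  0.46 -0.02  1.57 -0.02  1.12 -0.81]
roll 0.129 shift [ 0.8295 -0.1344  0.2486] len 0.876
clock: 30.08
position: [0.4783, 0.3061, 0.0661]
ee_rot: [1.385, 1.107, -1.414]
force: [-0.2, 0.3, -0.1]
width: 0.903
t 30.1 at [478.3 306.1  66.1] phi -104.54 w 83.1 F [-0.2  0.3 -0.1] q [-0.64  0.56 -0.01  1.88 -0.03  0.72 -0.88]
roll -0.012 shift [ 0.1706  0.0034 -0.0273] len 0.173
```

```bash
python3 -m inch '[[[0.03,0.003,-0.025],-0.01],[[0.04,0,0],0],[[0.04,0,0],0],[[0.04,0,0],0],[[0.02,0,0],0],[[0,0,0],0],[[0,0,0],0],[[0,0,0],0],[[0,0,0],0],[[0,0,0],0]]'
python3 go.py 480.3 311.2 32 -104
python3 -m inch '[[[0,0,0],0],[[0,0,0],0],[[0,0,0],0],[[0,0,0],0],[[0,0,0],0],[[0,0,0],0],[[-0.1,0,0],0],[[-0.2,0,0],0],[[-0.2,0,0],0],[[-0.2,0,0],0]]' 0.6 40
python3 go.py 590 -76 215 -87.4
```

```text
clock: 30.92
position: [0.4785, 0.3137, 0.0326]
ee_rot: [1.378, 1.114, -1.406]
force: [-0.3, 0.7, -0.4]
width: 0.899
t 30.9 at [478.5 313.7  32.6] phi -103.93 w 82.7 F [-0.3  0.7 -0.4] q [-0.64  0.61 -0.02  1.89 -0.03  0.66 -0.88]
roll 0.002 shift [0.0032 0.0118 0.0098] len 0.016
clock: 31.75
position: [0.482, 0.3114, 0.1734]
ee_rot: [1.376, 1.114, -1.408]
force: [0.9, 1.1, -1.7]
width: 0.649
t 31.8 at [482.  311.4 173.4] phi -103.92 w 59.7 F [ 0.9  1.1 -1.7] q [-0.64  0.43 -0.01  1.77 -0.03  0.96 -0.88]
roll -0.367 shift [-0.208   0.4517  1.9596] len 2.022
```

```bash
python3 -m inch '[[[-0.11,0,0],-0.125],[[-0.1,0,0],-0.125],[[0,0,0],-0.117],[[0,0.045,0.195],0],[[0,0.045,0.195],0],[[0,0.045,0.195],0],[[0,0.045,0.195],0],[[0,0.045,0.195],0],[[0,0.045,0.195],0],[[0,0.045,0.195],0]]'
python3 -m inch '[[[0,0.045,0.195],0],[[0,0.045,0.195],0],[[0,0.045,0.195],0],[[0.1,0,0],0],[[0.15,0,0],0],[[0.15,0,0],0],[[0.15,0,0],0],[[0.05,0,0],0],[[0,0,0],0],[[0,0,0],0]]'
python3 go.py 590 -76 90 -87.4
```

```text
clock: 32.58
position: [0.559, 0.0396, 0.2086]
ee_rot: [1.17, 1.262, -1.192]
force: [-0.1, 1.0, -1.3]
width: 0.65
clock: 33.42
position: [0.5878, -0.0727, 0.0868]
ee_rot: [1.17, 1.262, -1.192]
force: [-0.3, -0.9, 0.1]
width: 0.65
t 33.4 at [587.8 -72.7  86.8] phi -87.41 w 59.8 F [-0.3 -0.9  0.1] q [ 0.01  0.57  0.04  1.79 -0.04  0.82  0.12]
roll -0.0 shift [-0.0159  0.0104  0.017 ] len 0.025
```

```bash
python3 -m inch '[[[0,0.01,0.017],0],[[0,0,0],0],[[0,0,0],0],[[0,0,0],0],[[0,0,0],0],[[0,0,0],0],[[0,0,0],0],[[0,0,0],0],[[0,0,0],0],[[0,0,0],0]]'
python3 go.py 590 -76 58 -87.4; python3 held.py;python3 held.py;  python3 go.py 590 -76 58 -87.4
```

```text
clock: 34.25
position: [0.5897, -0.076, 0.0862]
ee_rot: [1.17, 1.262, -1.192]
force: [0.0, -0.3, -0.1]
width: 0.65
t 34.2 at [589.7 -76.   86.2] phi -87.42 w 59.8 F [ 0.  -0.3 -0.1] q [ 0.02  0.57  0.04  1.79 -0.05  0.82  0.13]
roll -0.0 shift [0.1411 0.0014 0.0002] len 0.141
scene 35 all [573.  -84.2  79.5] [601.8 -65.8  85.2] top mean [586.2 -73.9  82.6] 31
scene 40 all [568.5 -55.7  51.8] [596.4 -37.2  59.4] top mean [582.  -46.   55.9] 28
scene 33 all [573.1 -83.   80.8] [598.5 -65.8  86.5] top mean [585.3 -73.9  82.9] 33
scene 39 all [569.3 -53.9  51.5] [598.1 -37.4  59. ] top mean [583.  -46.1  55.5] 34
t 34.5 at [589.7 -76.   86.2] phi -87.42 w 59.9 F [-0.2 -0.4 -1.6] q [ 0.02  0.57  0.04  1.79 -0.05  0.82  0.13]
roll -0.0 shift [ 0.1411  0.0013 -0.0002] len 0.141
```

```bash
python3 -m inch '[[[0.04,0,0],0],[[0.04,0,0],0],[[0.03,0,0],0],[[0.02,0,0],0],[[0.01,0,0],0],[[0,0,0],0],[[0,0,0],0],[[0,0,0],0],[[0,0,0],0],[[0,0,0],0]]'
python3 go.py 590 -76 58 -87.4
```

```text
clock: 35.28
position: [0.589, -0.0757, 0.0584]
ee_rot: [1.17, 1.262, -1.192]
force: [1.3, -1.0, -1.2]
width: 0.65
t 35.3 at [589.  -75.7  58.4] phi -87.42 w 59.8 F [ 1.3 -1.  -1.2] q [ 0.02  0.61  0.04  1.81 -0.05  0.76  0.13]
roll -0.0 shift [0.0019 0.005  0.0018] len 0.006
```

```bash
python3 -m inch '[[[0,0,0],0],[[0,0,0],0],[[0,0,0],0],[[0,0,0],0],[[-0.05,0,0],0],[[-0.1,0,0],0],[[-0.05,0,-0.08],0],[[0,0,-0.08],0],[[0,0,0],0],[[0,0,0],0]]' 0.2
python3 pk.py;python3 go.py 587.5 -44 58 -87.4
```

```text
clock: 36.12
position: [0.5889, -0.0433, 0.0994]
ee_rot: [1.169, 1.262, -1.19]
force: [0.6, -0.5, 0.5]
width: 0.798
top 81 [521.  356.9  30.4  24.3] 0.8 z 25.9
top 84 [508.7 408.3  27.6  23.8] 1.3 z 25.7
top pry handle (array([ 476.7, -346.7,   82.1,   22.4]), 2.1) 0.0193
scene 85 [583.5 -55.4  40.2  29.6] -83.5 z 54.6
scene 111 [520.2 360.8  34.3  24.3] -4.2 z 27.7
scene 114 [507.8 412.8  34.6  23. ] 3.0 z 28.0
scene pry handle (array([ 478.3, -343.1,   74.3,   27.9]), 4.0) 0.0211
t 36.2 at [588.5 -45.2  98.8] phi -87.45 w 73.4 F [-0.1 -0.   0.4] q [-0.04  0.55  0.04  1.79 -0.04  0.84  0.07]
roll -0.001 shift [ 0.204 -0.005 -0.006] len 0.204
```

```bash
python3 -m inch '[[[0.05,-0.003,-0.005],0],[[0.05,0,0],0],[[0.05,0,0],0],[[0.04,0,0],0],[[0.01,0,0],0],[[0,0,0],0],[[0,0,0],0],[[0,0,0],0],[[0,0,0],0],[[0,0,0],0]]' 0.2 15
python3 go.py 588 -44 58 -87.4
python3 -m inch '[[[0,0,0],0],[[0,0,0],0],[[0,0,0],0],[[0,0,0],0],[[0,0,0],0],[[0,0,0],0],[[0,0,0],0],[[0,0,0],0],[[0,0,0],0],[[0,0,0],0]]' 0.5 15
python3 go.py 588.5 -44 58 -87.4
```

```text
clock: 37.05
position: [0.5871, -0.0427, 0.0592]
ee_rot: [1.171, 1.261, -1.191]
force: [0.4, 0.3, -0.3]
width: 0.805
t 37.0 at [587.1 -42.7  59.2] phi -87.42 w 74.1 F [ 0.4  0.3 -0.3] q [-0.04  0.6   0.04  1.82 -0.05  0.75  0.07]
roll -0.0 shift [0.0059 0.0042 0.0066] len 0.01
clock: 37.88
position: [0.5869, -0.0428, 0.0588]
ee_rot: [1.17, 1.262, -1.192]
force: [-1.6, -0.0, 3.5]
width: 0.653
t 37.9 at [586.9 -42.8  58.8] phi -87.42 w 60.1 F [-1.6 -0.   3.5] q [-0.04  0.6   0.04  1.82 -0.05  0.75  0.07]
roll -0.0 shift [0.0041 0.0079 0.0065] len 0.011
```

```bash
python3 -m inch '[[[0,0.01,0.005],0],[[0,0,0],0],[[0.008,0,0],0],[[0,0,0],0],[[0,0,0],0],[[0,0,0],0],[[0,0,0],0],[[0,0,0],0],[[0,0,0],0],[[0,0,0],0]]' 
python3 go.py 588.5 -44 58 -87.4
python3 -m inch '[[[0,0,0],0],[[0,0,0],0],[[0,0,0],0],[[0,0,0],0],[[-0.1,0,0],0],[[-0.15,0,0],0],[[-0.2,0,0],0],[[-0.2,0,0],0],[[-0.1,0,0],0],[[0,0,-0.1],0]]' 0.2
python3 -m inch '[[[0,-0.035,-0.2],0],[[0,-0.035,-0.2],0],[[0,-0.035,-0.2],0],[[0,-0.035,-0.2],0],[[0,-0.035,-0.2],0],[[0,-0.035,-0.2],0],[[0,-0.035,-0.2],0],[[0,-0.035,-0.2],0.02],[[0,-0.035,-0.2],0.02],[[0,-0.035,-0.1],0.02]]' 0.1 
python3 pk.py; python3 go.py 521 358.5 60 -90 521 358.5 32 -90
```

```text
clock: 38.72
position: [0.5885, -0.0437, 0.0571]
ee_rot: [1.17, 1.262, -1.193]
force: [-2.6, 1.0, 4.3]
width: 0.654
t 38.7 at [588.5 -43.7  57.1] phi -87.42 w 60.2 F [-2.6  1.   4.3] q [-0.03  0.6   0.04  1.82 -0.05  0.75  0.08]
roll -0.0 shift [-0.0044  0.0001  0.0016] len 0.005
clock: 39.55
position: [0.5955, -0.0302, 0.2129]
ee_rot: [1.177, 1.25, -1.191]
force: [1.0, -1.4, -0.3]
width: 0.802
clock: 40.38
position: [0.5045, 0.3573, 0.2143]
ee_rot: [1.203, 1.244, -1.224]
force: [-0.6, 0.9, 0.6]
width: 0.899
top 70 [588.  -46.9  28.2  18. ] 1.5 z 52.1
top 79 [588.8 -76.4  27.6  18.1] 1.4 z 51.4
top pry handle (array([ 476.6, -346.2,   81.9,   21.2]), 0.4) 0.0194
scene 85 [521.4 360.5  29.9  21. ] 0.2 z 28.2
scene 88 [508.5 412.4  30.8  20. ] 1.1 z 28.1
scene pry handle (array([ 474.3, -342.7,   82.4,   24.6]), 2.4) 0.0205
t 40.5 at [503.7 357.1 214. ] phi -89.7 w 82.7 F [ 0.3 -0.4  0.5] q [-0.66  0.46 -0.04  1.61 -0.01  1.09 -0.68]
roll 0.007 shift [ 0.7702  0.0867 -0.0069] len 0.775
roll -0.0 shift [0.14 0.   0.  ] len 0.14
```

```bash
python3 -m inch '[[[0.14,0.02,0],0],[[0.15,0.02,0],0],[[0.15,0.02,0],0],[[0.15,0.02,0],0],[[0.1,0.007,0],0],[[0.08,0,0],0],[[0,0,0],0],[[0,0,0],0],[[0,0,0],0],[[0,0,0],0]]'
python3 go.py 521.3 358 32 -90
```

```text
clock: 41.32
position: [0.5204, 0.3534, 0.0614]
ee_rot: [1.207, 1.239, -1.226]
force: [-0.1, -0.0, -0.1]
width: 0.901
t 41.3 at [520.4 353.4  61.4] phi -90.13 w 82.9 F [-0.1 -0.  -0.1] q [-0.64  0.64 -0.04  1.72 -0.01  0.79 -0.67]
roll -0.003 shift [ 0.1472  0.0046 -0.0228] len 0.149
```

```bash
python3 -m inch '[[[0.03,0.003,-0.021],0],[[0.04,0,0],0],[[0.04,0,0],0],[[0.03,0,0],0],[[0.007,0,0],0],[[0,0,0],0],[[0,0,0],0],[[0,0,0],0],[[0,0,0],0],[[0,0,0],0]]'
python3 go.py 521.3 358 32 -90
python3 -m inch '[[[0,0,0],0],[[0,0,0],0],[[0,0,0],0],[[0,0,0],0],[[0,0,0],0],[[0,0,0],0],[[-0.1,0,0],0],[[-0.2,0,0],0],[[-0.2,0,0],0],[[-0.2,0,0],0]]' 0.6 40
python3 go.py 591.5 -108 215 -87.4
```

```text
clock: 42.15
position: [0.5193, 0.3578, 0.0308]
ee_rot: [1.205, 1.24, -1.227]
force: [-0.7, -0.7, -0.5]
width: 0.897
t 42.1 at [519.3 357.8  30.8] phi -90.12 w 82.5 F [-0.7 -0.7 -0.5] q [-0.64  0.68 -0.04  1.73 -0.    0.74 -0.68]
roll -0.003 shift [-0.0058  0.0099 -0.0012] len 0.012
clock: 42.98
position: [0.5229, 0.3556, 0.1716]
ee_rot: [1.203, 1.24, -1.229]
force: [1.0, 0.8, -0.9]
width: 0.648
t 43.0 at [522.9 355.6 171.6] phi -90.11 w 59.6 F [ 1.   0.8 -0.9] q [-0.64  0.52 -0.04  1.62 -0.01  1.02 -0.67]
roll -0.06 shift [-0.217   0.2377  2.3311] len 2.353
```

```bash
python3 -m inch '[[[-0.12,0,0.05],-0.03],[[-0.1,0.02,0.14],-0.03],[[0,0.02,0.2],0],[[0,0.02,0.2],0],[[0,0.02,0.2],0],[[0,0.02,0.2],0],[[0,0.02,0.2],0],[[0,0.02,0.2],0],[[0,0.02,0.2],0],[[0,0.02,0.2],0]]'
python3 -m inch '[[[0,0.02,0.2],0],[[0,0.02,0.2],0],[[0.05,0.02,0.13],0],[[0.15,0,0],0],[[0.15,0,0],0],[[0.15,0,0],0],[[0.12,0,0],0],[[0,0,0],0],[[0,0,0],0],[[0,0,0],0]]'
python3 go.py 591.5 -108 87 -87.4
```

```text
clock: 43.82
position: [0.5754, -0.0025, 0.2087]
ee_rot: [1.17, 1.262, -1.192]
force: [0.4, -0.2, -0.2]
width: 0.647
clock: 44.65
position: [0.5895, -0.1046, 0.0843]
ee_rot: [1.171, 1.261, -1.191]
force: [-0.5, 0.4, -0.4]
width: 0.649
t 44.6 at [ 589.5 -104.6   84.3] phi -87.42 w 59.7 F [-0.5  0.4 -0.4] q [ 0.06  0.58  0.05  1.78 -0.05  0.82  0.18]
roll -0.0 shift [-0.0134  0.0091  0.0175] len 0.024
```

```bash
python3 -m inch '[[[0,0.009,0.0175],0],[[0,0,0],0],[[0,0,0],0],[[0.04,0,0],0],[[0.04,0,0],0],[[0.03,0,0],0],[[0.02,0,0],0],[[0,0,0],0],[[0,0,0],0],[[0,0,0],0]]'
python3 go.py 591.5 -108 58 -87.4
```

```text
clock: 45.48
position: [0.5897, -0.1076, 0.0566]
ee_rot: [1.17, 1.262, -1.192]
force: [0.7, -0.3, -0.6]
width: 0.648
t 45.5 at [ 589.7 -107.6   56.6] phi -87.42 w 59.6 F [ 0.7 -0.3 -0.6] q [ 0.06  0.62  0.05  1.79 -0.05  0.77  0.19]
roll -0.0 shift [-0.0068  0.009   0.0026] len 0.012
```

```bash
python3 -m inch '[[[0,0.007,0],0],[[0,0,0],0],[[0,0,0],0],[[0,0,0],0],[[0,0,0],0],[[0,0,0],0],[[0,0,0],0],[[0,0,0],0],[[0,0,0],0],[[0,0,0],0]]'
python3 -m inch '[[[0,0,0],0],[[0,0,0],0],[[0,0,0],0],[[0,0,0],0],[[-0.1,0,0],0],[[-0.15,0,0],0],[[-0.2,0,0],0],[[-0.2,0,0],0],[[-0.1,0,0],0],[[0,0,-0.1],0]]' 0.22
python3 -m inch '[[[0,-0.035,-0.2],0],[[0,-0.035,-0.2],0],[[0,-0.035,-0.2],0],[[0,-0.035,-0.2],0],[[0,-0.035,-0.2],0],[[0,-0.035,-0.2],0],[[0,-0.035,-0.2],0],[[0,-0.035,-0.2],0],[[0,-0.035,-0.2],0],[[0,-0.035,-0.2],0]]' 0.1 
python3 pk.py; python3 go.py 508.5 410.2 215 -87.5 508.5 410.2 60 -87.5
```

```text
clock: 46.32
position: [0.5912, -0.1075, 0.0568]
ee_rot: [1.17, 1.262, -1.192]
force: [-0.5, -0.2, -1.4]
width: 0.648
clock: 47.15
position: [0.5976, -0.0944, 0.2128]
ee_rot: [1.176, 1.25, -1.192]
force: [1.3, -1.2, -0.5]
width: 0.78
clock: 47.98
position: [0.5062, 0.3089, 0.2146]
ee_rot: [1.171, 1.262, -1.192]
force: [0.6, -0.2, -0.0]
width: 0.901
top 70 [587.8 -46.9  27.8  17.9] 1.6 z 51.9
top 80 [588.9 -77.9  27.6  21.1] 1.6 z 51.6
top 80 [ 589.7 -107.4   27.4   21.2] 2.0 z 51.7
top pry handle (array([ 476.5, -346.1,   81.8,   22.1]), 0.2) 0.0196
scene 61 [502.7 419.3  36.4  18. ] 33.9 z 27.9
scene pry handle (array([ 473.4, -344.2,   83.1,   27.2]), 3.2) 0.0207
t 48.1 at [503.3 315.8 214.5] phi -86.81 w 82.8 F [-0.3  0.5 -0.8] q [-0.59  0.42 -0.06  1.67 -0.01  1.07 -0.58]
roll 0.015 shift [-0.0024  0.0466 -0.4705] len 0.473
roll -0.0 shift [0.775 0.    0.   ] len 0.775
```

```bash
python3 -m inch '[[[0,0,0.18],0],[[0,0,0.18],0],[[0,0,0.18],0],[[0,0,0.18],0],[[0,0,0],0],[[0,0,0],0],[[0,0,0],0],[[0,0,0],0],[[0,0,0],0],[[0,0,0],0]]'
python3 pk.py;python3 pk.py|grep ' 4[0-9][0-9]'; python3 go.py
```

```text
clock: 48.92
position: [0.5133, 0.1645, 0.2124]
ee_rot: [1.169, 1.263, -1.191]
force: [-1.1, -0.2, 0.2]
width: 0.9
top 70 [588.1 -46.9  27.9  18. ] 1.6 z 51.8
top 79 [589.  -76.3  29.4  21.3] 8.0 z 51.6
top 80 [ 589.8 -107.5   27.6   21. ] 1.2 z 51.9
top pry handle (array([ 476.6, -347. ,   82.1,   21.7]), 2.7) 0.0193
scene 114 [507.3 412.9  34.5  22.9] 3.5 z 28.2
scene pry handle (array([ 475.3, -341.8,   82.3,   25.2]), 3.8) 0.0213
top pry handle (array([ 476.7, -347.2,   82.1,   22.5]), 2.7) 0.0195
scene 114 [507.6 412.8  33.1  23. ] 3.8 z 27.9
scene pry handle (array([ 476.3, -342. ,   81.1,   26.9]), 5.3) 0.0211
t 49.1 at [513.4 163.6 212.4] phi -87.38 w 82.5 F [-0.4  0.2  0.1] q [-0.38  0.34 -0.02  1.8  -0.02  1.02 -0.34]
```

```bash
python3 -m inch '[[[0,0.004,-0.17],0],[[0,0.004,-0.18],0],[[0,0.004,-0.18],0],[[0,0.004,-0.18],0],[[0,0.004,-0.18],0],[[0.05,0.004,-0.18],0],[[0.1,0.004,-0.165],0],[[0.18,0,0],0],[[0.18,0,0],0],[[0.18,0,0],0]]'
python3 -m inch '[[[0.07,0,0],0],[[0,0,0],0],[[0,0,0],0],[[0,0,0],0],[[0,0,0],0],[[0,0,0],0],[[0,0,0],0],[[0,0,0],0],[[0,0,0],0],[[0,0,0],0]]'
python3 go.py 508.3 410.3 31.5 -87.4
```

```text
clock: 49.95
position: [0.5033, 0.413, 0.0762]
ee_rot: [1.17, 1.263, -1.19]
force: [0.6, -0.0, -1.2]
width: 0.897
clock: 50.78
position: [0.5033, 0.412, 0.0639]
ee_rot: [1.171, 1.262, -1.192]
force: [-0.1, -0.4, -0.2]
width: 0.904
t 50.8 at [503.3 412.   63.9] phi -87.42 w 83.2 F [-0.1 -0.4 -0.2] q [-0.71  0.67 -0.07  1.66  0.01  0.83 -0.73]
roll -0.0 shift [0.1618 0.0244 0.0097] len 0.164
```

```bash
python3 -m inch '[[[0.03,0.024,0.008],0],[[0.04,0,0],0],[[0.04,0,0],0],[[0.03,0,0],0],[[0.02,0,0],0],[[0,0,0],0],[[0,0,0],0],[[0,0,0],0],[[0,0,0],0],[[0,0,0],0]]'
python3 go.py 508.3 410.3 32 -87.4
python3 -m inch '[[[0,0,0],0],[[0,0,0],0],[[0,0,0],0],[[0,0,0],0],[[0,0,0],0],[[0,0,0],0],[[-0.1,0,0],0],[[-0.2,0,0],0],[[-0.2,0,0],0],[[-0.2,0,0],0]]' 0.6 40
python3 go.py 592.5 -139.7 215 -87.4
```

```text
clock: 51.62
position: [0.5074, 0.4112, 0.0319]
ee_rot: [1.171, 1.262, -1.191]
force: [0.9, 0.5, -0.5]
width: 0.898
t 51.6 at [507.4 411.2  31.9] phi -87.42 w 82.6 F [ 0.9  0.5 -0.5] q [-0.71  0.71 -0.06  1.67  0.02  0.78 -0.72]
roll -0.0 shift [-0.0003  0.0044  0.0047] len 0.006
clock: 52.45
position: [0.511, 0.4089, 0.1725]
ee_rot: [1.169, 1.262, -1.193]
force: [1.9, 1.0, -0.6]
width: 0.649
t 52.5 at [511.  408.9 172.5] phi -87.41 w 59.7 F [ 1.9  1.  -0.6] q [-0.7   0.55 -0.06  1.56  0.    1.05 -0.71]
roll -0.0 shift [-0.2124  0.2829  2.7587] len 2.781
```

```bash
python3 -m inch '[[[-0.11,0.02,0.1],0],[[-0.1,0.02,0.14],0],[[0,0.02,0.195],0],[[0,0.02,0.195],0],[[0,0.02,0.195],0],[[0,0.02,0.195],0],[[0,0.02,0.195],0],[[0,0.02,0.195],0],[[0,0.02,0.195],0],[[0,0.02,0.195],0]]'
python3 -m inch '[[[0,0.02,0.195],0],[[0,0.02,0.195],0],[[0,0.02,0.195],0],[[0,0.02,0.195],0],[[0.05,0.01,0.18],0],[[0.15,0,0],0],[[0.15,0,0],0],[[0.15,0,0],0],[[0.12,0,0],0],[[0,0,0],0]]'
python3 -m inch '[[[0,0,0],0],[[0,0,0],0],[[0,0,0],0],[[0,0,0],0],[[0,0,0],0],[[0,0,0],0],[[0,0,0],0],[[0,0,0],0],[[0,0,0],0],[[0,0,0],0]]'
python3 go.py 592.5 -139.7 57.5 -87.4
```

```text
clock: 53.28
position: [0.5687, 0.0492, 0.2075]
ee_rot: [1.17, 1.262, -1.192]
force: [2.0, -0.1, -0.2]
width: 0.649
clock: 54.12
position: [0.5881, -0.1377, 0.0756]
ee_rot: [1.167, 1.269, -1.197]
force: [-1.1, 0.9, -0.7]
width: 0.646
clock: 54.95
position: [0.5917, -0.1385, 0.0805]
ee_rot: [1.17, 1.262, -1.192]
force: [0.0, -0.2, -0.9]
width: 0.65
t 55.0 at [ 591.7 -138.5   80.5] phi -87.42 w 59.8 F [ 0.  -0.2 -0.9] q [ 0.11  0.59  0.05  1.76 -0.05  0.82  0.23]
roll -0.0 shift [0.1148 0.0037 0.0064] len 0.115
```

```bash
python3 -m inch '[[[0.02,0.004,0.006],0],[[0.03,0,0],0],[[0.03,0,0],0],[[0.03,0,0],0],[[0.005,0,0],0],[[0,0,0],0],[[0,0,0],0],[[0,0,0],0],[[0,0,0],0],[[0,0,0],0]]'
python3 go.py 592.5 -139.7 57.5 -87.4
```

```text
clock: 55.78
position: [0.5918, -0.1393, 0.0573]
ee_rot: [1.17, 1.262, -1.192]
force: [1.0, 0.4, -0.7]
width: 0.653
t 55.8 at [ 591.8 -139.3   57.3] phi -87.42 w 60.1 F [ 1.   0.4 -0.7] q [ 0.12  0.63  0.04  1.77 -0.05  0.78  0.23]
roll -0.0 shift [-0.0008  0.0032  0.0021] len 0.004
```

```bash
python3 -m inch '[[[0,0,0],0],[[0,0,0],0],[[0,0,0],0],[[0,0,0],0],[[-0.1,0,0],0],[[-0.15,0,0],0],[[-0.2,0,0],0],[[-0.2,0,0],0],[[-0.2,0,0],0],[[0,0,0],0]]' 0.22
python3 -m inch '[[[0,0,0.15],0],[[0,0,0.2],0],[[0,-0.05,0.2],0],[[0,-0.1,0.1],0],[[0,-0.15,0.1],0],[[0,-0.1,0],0],[[0,0,0],0],[[0,0,0],0],[[0,0,0],0],[[0,0,0],0]]' 1 20
python3 pk.py; python3 go.py 775 -88 235 -87.4;python3 cov.py s7.png
python3 - <<'E'
import cv2
from h import *
cam('top','t7.png')
a=cv2.imread('pics/s7.png')[145:245,165:265];b=cv2.imread('pics/t7.png')[125:225,225:325];cv2.imwrite('pics/c7.png',cv2.resize(cv2.hconcat([a,b]),None,fx=4,fy=4,interpolation=2))
E
```

```text
clock: 56.62
position: [0.601, -0.1423, 0.2359]
ee_rot: [1.175, 1.251, -1.184]
force: [1.5, -0.0, 0.8]
width: 0.781
clock: 57.45
position: [0.5252, -0.2938, 0.2277]
ee_rot: [1.169, 1.263, -1.19]
force: [0.1, -0.2, -0.3]
width: 0.108
top 71 [588.2 -48.3  28.4  20.8] 1.9 z 51.8
top 85 [587.4 -78.   30.9  20.9] 1.2 z 51.2
top 81 [ 589.9 -107.5   27.9   20.9] 1.2 z 51.8
top 86 [ 590.9 -140.    27.7   21.4] 1.6 z 51.9
top pry handle (array([ 476.6, -345.2,   81.8,   17.8]), 1.3) 0.0192
scene pry handle (array([ 474.2, -344. ,   84.8,   24.4]), 1.5) 0.0208
t 57.5 at [ 525.  -293.9  227.6] phi -87.32 w 2.7 F [-0.7 -0.1  0.4] q [ 0.35  0.43  0.1   1.63 -0.04  1.12  0.51]
roll 0.002 shift [-0.037   1.2956 -0.9719] len 1.62
cover n 409 theta [-13.1 123.9 126.1] r max 131.7
```

View pics/c7.png

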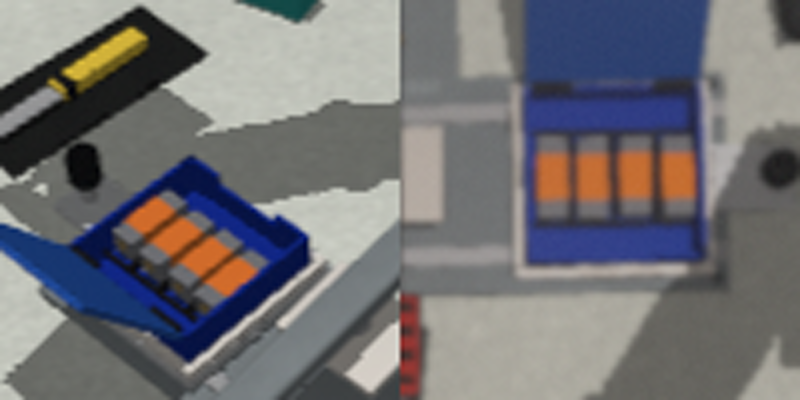

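```bash
python3 -m inch '[[[-0.004,0.144,-0.108],0],[[-0.004,0.144,-0.108],0],[[-0.004,0.144,-0.108],0],[[-0.004,0.144,-0.108],0],[[-0.004,0.144,-0.108],0],[[-0.004,0.144,-0.108],0],[[-0.004,0.144,-0.108],0],[[-0.004,0.144,-0.108],0],[[-0.004,0.144,-0.108],0],[[0,0,0],0]]'
python3 go.py 775 -88 147 -87.4
```

```text
clock: 58.48
position: [0.7781, -0.0796, 0.2274]
ee_rot: [1.168, 1.269, -1.183]
force: [-1.1, 1.6, -1.3]
width: 0.005
t 58.5 at [778.1 -79.6 227.4] phi -86.92 w 0.4 F [-1.1  1.6 -1.3] q [ 0.    0.74  0.08  1.08 -0.07  1.36  0.13]
roll 0.011 shift [ 0.402  -0.0176  0.0414] len 0.404
```

```bash
python3 -m inch '[[[0.1,0,0.02],0.011],[[0.1,0,0.02],0],[[0.1,0,0],0],[[0.1,0,0],0],[[0,0,0],0],[[0,0,0],0],[[0,-0.07,0],0],[[0,-0.07,0],0],[[0,-0.06,0],0],[[0,0,0],0]]'
python3 go.py 732 -88 147 -87.4 680 -90 167 -87.4 635 -92 158 -87.4;python3 cov.py s8.png
```

```text
clock: 59.32
position: [0.7325, -0.0977, 0.154]
ee_rot: [1.178, 1.255, -1.196]
force: [0.9, -0.3, 0.3]
width: 0.005
t 59.3 at [732.5 -97.7 154. ] phi -87.92 w 0.5 F [ 0.9 -0.3  0.3] q [ 0.03  0.71  0.07  1.32 -0.06  1.14  0.14]
roll -0.012 shift [ 0.0352 -0.0001 -0.0484] len 0.06
roll -0.0 shift [-0.1    -0.2602 -0.0018] len 0.279
roll -0.0 shift [ 4.500e-02 -2.252e-01 -2.000e-04] len 0.23
cover n 216 theta [-13.9  -6.3 114.1] r max 131.4
```

```bash
python3 -m inch '[[[-0.03,-0.05,-0.02],0],[[-0.02,-0.05,-0.02],0],[[-0.01,-0.06,0],0],[[-0.005,-0.06,0],0],[[0,-0.05,0],0],[[0.01,-0.06,0],0],[[0.015,-0.06,0],0],[[0.02,-0.05,0],0],[[0,0,0],0],[[0,0,0],0]]'
python3 cov.py s8.png;python3 go.py 600 -92 128 -87.4 586 -92 99 -87.4 584 -92 81 -87.4
```

```text
clock: 60.2
position: [0.6448, -0.0927, 0.1583]
ee_rot: [1.177, 1.257, -1.198]
force: [0.1, 0.2, 0.1]
width: 0.006
cover n 464 theta [-12.5  70.3  72.3] r max 131.4
t 60.2 at [645.1 -92.6 158.2] phi -87.9 w 0.5 F [-0.3 -0.1 -0.4] q [ 0.03  0.57  0.06  1.57 -0.05  1.03  0.14]
roll -0.011 shift [ 0.151  -0.2254 -0.0133] len 0.272
roll -0.0 shift [ 0.145  -0.0699 -0.0032] len 0.161
roll -0.0 shift [ 0.09   -0.01   -0.0005] len 0.091
```

```bash
python3 -m inch '[[[0.03,-0.06,-0.005],0],[[0.035,-0.06,0],0],[[0.04,-0.055,0],0],[[0.045,-0.05,0],0],[[0.045,-0.03,0],0],[[0.05,-0.02,0],0],[[0.05,-0.02,0],0],[[0.04,0,0],0],[[0.03,0,0],0],[[0.01,0,0],0]]'
python3 go.py 584 -92 81 -87.4;python3 cov.py s8.png
```

```text
clock: 61.08
position: [0.5832, -0.093, 0.0837]
ee_rot: [1.176, 1.258, -1.199]
force: [-3.3, 0.4, 12.0]
width: 0.006
t 61.1 at [583.2 -93.   83.7] phi -87.91 w 0.5 F [-3.3  0.4 12. ] q [ 0.04  0.57  0.05  1.8  -0.05  0.81  0.15]
roll -0.011 shift [ 0.0135  0.0042 -0.0049] len 0.015
cover n 305 theta [2.8 4.4 6.8] r max 124.2
```

```bash
python3 -m inch '[[[-0.1,0,0],0],[[-0.12,0,0],0],[[-0.12,0,0.05],0],[[0,0,0.15],0],[[0,0,0.2],0],[[0,0,0.18],0],[[0,0,0],0],[[0,0,0],0],[[0,0,0],0],[[0,0,0],0]]' 0.45 40
cat > kn.py <<'E'
from meas import *
for n in('top','scene'):
    g=cam(n,n+'_k.png');C=cloud(g)*1000;I=g['image'].max(-1)
    for y0,y1 in((-250,-165),(-80,0)):
        k=(I<70)&(abs(C[...,0]-597)<40)&(C[...,1]>y0)&(C[...,1]<y1)&(abs(C[...,2]-74)<5);P=C[k]
        if len(P)>5: print(n,'knob top',len(P),((P.max(0)+P.min(0))/2).round(1),P.mean(0).round(1))
    k=blobs(g,'blue',300)
    for m,s,ct in k:
        P=C[m];P=P[(abs(P[:,0]-590)<90)&(abs(P[:,1])<190)&(abs(P[:,2]-66.5)<8)]
        if len(P)>200: print(n,'cover',rect(P/1000),np.percentile(P[:,2],[5,50,95]).round(1))
E
python3 kn.py; python3 go.py 595 -211 110 -87.4
```

```text
clock: 61.97
position: [0.5897, -0.208, 0.1509]
ee_rot: [1.176, 1.259, -1.197]
force: [0.1, 1.3, -0.2]
width: 0.551
top knob top 20 [ 598.2 -209.8   73. ] [ 597.3 -209.2   73.1]
top cover (array([589. , -90.3, 124.6, 122.9]), 1.6) [63.  66.  69.1]
scene knob top 41 [ 597.1 -209.3   74. ] [ 597.1 -208.2   74.9]
scene cover (array([590.3, -87.9, 132.8, 129.3]), -86.7) [63.2 67.5 70.5]
t 62.1 at [ 589.5 -208.   150.9] phi -87.78 w 50.9 F [ 0.2 -0.3  0.2] q [ 0.21  0.54  0.07  1.65 -0.05  0.99  0.34]
roll -0.009 shift [0.2047 0.0266 0.0162] len 0.207
```

```bash
python3 -m inch '[[[0.05,0.037,0.012],-0.009],[[0.08,0,0],0],[[0.08,0,0],0],[[0.08,0,0],0],[[0.08,0,0],0],[[0.05,0,0],0],[[0,0,0],0],[[0,0,0],0],[[0,0,0],0],[[0,0,0],0]]'
python3 go.py 597 -210 66 -87.4
python3 -m inch '[[[0,0,0],0],[[0,0,0],0],[[0,0,0],0],[[0,0,0],0],[[0,0,0],0],[[0,0,0],0],[[0,0,0],0],[[0,0,0],0],[[0,0,0],0],[[0,0,0],0]]' 1 20
python3 go.py 597 -210 66 -87.4
```

```text
clock: 62.9
position: [0.5948, -0.2111, 0.0677]
ee_rot: [1.172, 1.26, -1.192]
force: [0.0, -0.1, 0.7]
width: 0.553
t 62.9 at [ 594.8 -211.1   67.7] phi -87.5 w 50.9 F [ 0.  -0.1  0.7] q [ 0.22  0.64  0.06  1.71 -0.06  0.83  0.35]
roll -0.002 shift [ 0.0086  0.011  -0.0048] len 0.015
clock: 63.73
position: [0.5973, -0.2108, 0.0674]
ee_rot: [1.173, 1.256, -1.189]
force: [9.5, -0.8, -5.4]
width: 0.303
t 63.7 at [ 597.3 -210.8   67.4] phi -87.46 w 27.8 F [ 9.5 -0.8 -5.4] q [ 0.22  0.64  0.06  1.7  -0.06  0.82  0.35]
roll -0.001 shift [ 0.007  -0.0012 -0.0039] len 0.008
```

```bash
python3 -m inch '[[[0,0.01,-0.03],0],[[0,0,-0.08],0],[[0,0,-0.1],0],[[0,0,-0.12],0],[[0,0,-0.12],0],[[0,0,-0.12],0],[[0,0,-0.1],0],[[0,0,-0.08],0],[[0,0,-0.06],0],[[0,0,-0.02],0]]'
python3 go.py 589.6 -41 66 -87.4
python3 -m inch '[[[0,0,-0.01],0],[[0,0,-0.01],0],[[0,0,0],0],[[0,0,0],0],[[0,0,0],0],[[0,0,0],0],[[0,0,0],0],[[0,0,0],0],[[0,0,0],0],[[0,0,0],0]]'
python3 go.py 589.6 -41 66 -87.4
```

```text
clock: 64.57
position: [0.5892, -0.0417, 0.0676]
ee_rot: [1.17, 1.263, -1.19]
force: [7.5, -0.7, -18.3]
width: 0.299
t 64.6 at [589.2 -41.7  67.6] phi -87.34 w 27.5 F [  7.5  -0.7 -18.3] q [-0.05  0.59  0.05  1.81 -0.06  0.77  0.09]
roll 0.001 shift [ 0.0078  0.002  -0.0033] len 0.009
clock: 65.4
position: [0.5892, -0.0411, 0.0675]
ee_rot: [1.171, 1.26, -1.193]
force: [7.7, -0.5, -18.8]
width: 0.298
t 65.4 at [589.2 -41.1  67.5] phi -87.51 w 27.4 F [  7.7  -0.5 -18.8] q [-0.05  0.59  0.06  1.81 -0.06  0.77  0.08]
roll -0.002 shift [ 0.0077  0.0022 -0.0004] len 0.008
```

```bash
python3 -m inch '[[[-0.005,0.01,-0.01],0],[[-0.005,0,-0.01],0],[[0,0,0],0],[[0,0,0],0],[[0,0,0],0],[[0,0,0],0],[[0,0,0],0],[[0,0,0],0],[[0,0,0],0],[[0,0,0],0]]'
python3 go.py
```

```text
clock: 66.23
position: [0.5892, -0.0397, 0.0688]
ee_rot: [1.169, 1.26, -1.198]
force: [4.5, -7.9, -21.4]
width: 0.297
t 66.2 at [589.2 -39.7  68.8] phi -87.62 w 27.3 F [  4.5  -7.9 -21.4] q [-0.06  0.59  0.06  1.81 -0.06  0.78  0.08]
```

```bash
python3 -m inch '[[[0,0,0],0],[[0,0,0],0],[[0,0,0],0],[[-0.05,0,0],0],[[-0.15,0,0],0],[[-0.2,0,0],0],[[-0.2,0,0],0],[[-0.2,0,0],0],[[0,0,0],0],[[0,0,0],0]]' 0.5
python3 kn.py
python3 go.py 457 74 222 -87.4 457 74 190 -87.4
```

```text
clock: 67.07
position: [0.5971, -0.0385, 0.2349]
ee_rot: [1.175, 1.256, -1.188]
force: [1.6, -0.6, -0.9]
width: 0.497
scene knob top 55 [588.3 -41.7  73.8] [588.2 -39.7  74.6]
scene cover (array([579.6, 110.2, 131. ,  74.1]), 3.4) [61.  67.3 70.2]
t 67.2 at [595.  -38.5 231.1] phi -87.49 w 45.7 F [-0.2  0.3 -0.7] q [-0.07  0.42  0.08  1.64 -0.05  1.12  0.07]
roll -0.002 shift [ 0.0456 -0.6639 -0.5932] len 0.891
roll -0.0 shift [0.16 0.   0.  ] len 0.16
```

```bash
python3 -m inch '[[[0,-0.133,-0.119],0],[[0,-0.133,-0.119],0],[[0,-0.133,-0.119],0],[[0,-0.133,-0.119],0],[[0,-0.13,-0.117],0],[[0.05,0,0],0],[[0.08,0,0],0],[[0.05,0,0],0],[[0,0,0],0],[[0,0,0],0]]' 1 30
python3 go.py 457 74 182 -87.4
```

```text
clock: 68.0
position: [0.4564, 0.0739, 0.1995]
ee_rot: [1.17, 1.262, -1.196]
force: [-0.1, 0.0, 1.0]
width: 0.006
t 68.0 at [456.4  73.9 199.5] phi -87.54 w 0.6 F [-0.1  0.   1. ] q [-0.27  0.24  0.01  1.99 -0.03  0.94 -0.2 ]
roll -0.003 shift [ 0.0874  0.0032 -0.0005] len 0.087
```

```bash
python3 -m inch '[[[0.05,0,0],0],[[0.05,0,0],0],[[0.04,0,0],0],[[0.04,0,0],0],[[0.04,0,0],0],[[0.03,0,0],0],[[0.01,0,0],0],[[0,0,0],0],[[0,0,0],0],[[0,0,0],0]]'
python3 go.py
python3 -m inch '[[[0.01,0,0],0],[[0.01,0,0],0],[[0,0,0],0],[[0,0,0],0],[[0,0,0],0],[[0,0,0],0],[[0,0,0],0],[[0,0,0],0],[[0,0,0],0],[[0,0,0],0]]'
python3 go.py
```

```text
clock: 68.83
position: [0.4551, 0.0746, 0.1484]
ee_rot: [1.171, 1.261, -1.194]
force: [-2.2, -1.5, 7.3]
width: 0.007
t 68.8 at [455.1  74.6 148.4] phi -87.53 w 0.7 F [-2.2 -1.5  7.3] q [-0.27  0.3   0.    2.05 -0.03  0.81 -0.2 ]
clock: 69.67
position: [0.4551, 0.0746, 0.1455]
ee_rot: [1.172, 1.261, -1.194]
force: [-6.9, -3.0, 21.9]
width: 0.003
t 69.7 at [455.1  74.6 145.5] phi -87.53 w 0.3 F [-6.9 -3.  21.9] q [-0.27  0.31  0.    2.06 -0.03  0.8  -0.2 ]
```

```bash
python3 -m inch '[[[0.003,0,0],0],[[0,0,0],0],[[0,0,0],0],[[0,0,0],0],[[0,0,0],0],[[-0.05,0,0],0],[[-0.1,0,0],0],[[-0.15,0,0],0],[[-0.15,0,0],0],[[0,0,0],0]]'
python3 go.py 589 -40.5 235 -87.4 589 -40.5 67 -87.4
python3 - <<'E'
from meas import *
g=cam('scene');C=cloud(g)*1000
for m,s,ct in blobs(g,'red',40):
    P=C[m]
    if abs(P[:,0].mean()-456)<40 and abs(P[:,1].mean()-75)<40: print('tread',np.median(P,0))
E
```

```text
clock: 70.5
position: [0.461, 0.0745, 0.2386]
ee_rot: [1.177, 1.256, -1.187]
force: [1.1, 0.6, 0.4]
width: 0.0
t 70.5 at [461.   74.5 238.6] phi -87.53 w 0.0 F [1.1 0.6 0.4] q [-0.27  0.2   0.01  1.93 -0.02  1.03 -0.2 ]
roll -0.003 shift [0.0182 0.6131 0.6034] len 0.86
roll -0.0 shift [0.84 0.   0.  ] len 0.84
```

```bash
python3 -m inch '[[[0,0.12,0.12],0],[[0,0.12,0.12],0],[[0,0.12,0.12],0],[[0,0.12,0.12],0],[[0.1,0.133,0.123],0],[[0.15,0,0],0],[[0.15,0,0],0],[[0.1,0,0],0],[[0,0,0],0],[[0,0,0],0]]' 0.45 20
python3 go.py 589 -40.5 68 -87.4
python3 - <<'E'
from meas import *
g=cam('scene');C=cloud(g)*1000
for m,s,ct in blobs(g,'red',40):
    P=C[m]
    if abs(P[:,0].mean()-456)<40 and abs(P[:,1].mean()-75)<40: print('tread',np.median(P,0))
E
```

```text
clock: 71.38
position: [0.5815, -0.04, 0.127]
ee_rot: [1.17, 1.264, -1.196]
force: [0.2, 0.0, 0.0]
width: 0.549
t 71.4 at [581.5 -40.  127. ] phi -87.51 w 50.5 F [0.2 0.  0. ] q [-0.07  0.5   0.08  1.78 -0.06  0.89  0.08]
roll -0.002 shift [0.2949 0.0374 0.0043] len 0.297
tread [458.60134193  83.63428933 165.37373916]
```

Pedal is up again (tread at 165 mm). Now I grip the knob and draw the shuttle out.

```bash
python3 -m inch '[[[0.05,0.037,0.004],0],[[0.06,0,0],0],[[0.06,0,0],0],[[0.06,0,0],0],[[0.06,0,0],0],[[0,0,0],0],[[0,0,0],0],[[0,0,0],0],[[0,0,0],0],[[0,0,0],0]]'
python3 go.py 589 -40.5 68 -87.4
python3 -m inch '[[[0,0,0],0],[[0,0,0],0],[[0,0,0],0],[[0,0,0],0],[[0,0,0],0],[[0,0,0],0],[[0,0,0],0],[[0,0,0],0],[[0,0,0],0],[[0,0,0],0]]' 1 20
python3 go.py 597 -210 67 -87.4
```

```text
clock: 72.27
position: [0.5887, -0.0398, 0.071]
ee_rot: [1.172, 1.26, -1.192]
force: [-0.3, 0.5, -0.4]
width: 0.549
t 72.3 at [588.7 -39.8  71. ] phi -87.51 w 50.5 F [-0.3  0.5 -0.4] q [-0.06  0.58  0.07  1.81 -0.07  0.78  0.09]
roll -0.002 shift [0.0149 0.0013 0.0035] len 0.015
clock: 73.1
position: [0.5891, -0.0397, 0.0705]
ee_rot: [1.172, 1.26, -1.192]
force: [6.6, 0.1, -3.9]
width: 0.299
t 73.1 at [589.1 -39.7  70.5] phi -87.5 w 27.5 F [ 6.6  0.1 -3.9] q [-0.06  0.58  0.07  1.81 -0.07  0.78  0.09]
roll -0.002 shift [1.760e-02 6.000e-04 8.523e-01] len 0.852
```

```bash
python3 -m inch '[[[0,0.008,0.03],0],[[0,0,0.08],0],[[0,0,0.1],0],[[0,0,0.12],0],[[0,0,0.12],0],[[0,0,0.12],0],[[0,0,0.1],0],[[0,0,0.08],0],[[0,0,0.06],0],[[0,0,0.03],0]]'
python3 go.py
python3 -m inch '[[[0,0,0.015],0],[[0,0,0.005],0],[[0,0,0.005],0],[[0,0,0],0],[[0,0,0],0],[[0,0,0],0],[[0,0,0],0],[[0,0,0],0],[[0,0,0],0],[[0,0,0],0]]'
python3 go.py
```

```text
clock: 73.93
position: [0.5974, -0.2101, 0.0702]
ee_rot: [1.174, 1.258, -1.194]
force: [-3.8, 13.8, 20.9]
width: 0.3
t 73.9 at [ 597.4 -210.1   70.2] phi -87.65 w 27.6 F [-3.8 13.8 20.9] q [ 0.21  0.64  0.07  1.7  -0.06  0.84  0.35]
clock: 74.77
position: [0.5974, -0.2102, 0.0701]
ee_rot: [1.173, 1.264, -1.191]
force: [-5.7, 8.6, 21.0]
width: 0.303
t 74.8 at [ 597.4 -210.2   70.1] phi -87.44 w 27.9 F [-5.7  8.6 21. ] q [ 0.21  0.64  0.07  1.7  -0.07  0.84  0.36]
```

Out at its stop. I release the knob, back off and check everything.

```bash
python3 -m inch '[[[0,0,0],0],[[0,0,0],0],[[0,0,0],0],[[0,0,0],0],[[-0.1,0,0],0],[[-0.2,0,0],0],[[-0.2,0,0],0],[[-0.2,0,0],0],[[0,-0.1,0.1],0],[[0,-0.1,0.1],0]]' 0.4
python3 -m inch '[[[0,-0.15,0],0],[[0,-0.15,0],0],[[0,0,0],0],[[0,0,0],0],[[0,0,0],0],[[0,0,0],0],[[0,0,0],0],[[0,0,0],0],[[0,0,0],0],[[0,0,0],0]]'
python3 kn.py; python3 pk.py; python3 go.py
python3 - <<'E'
from meas import *
g=cam('scene','s9.png');C=cloud(g)*1000
for m,s,ct in blobs(g,'red',40):
    P=C[m]
    if abs(P[:,0].mean()-456)<40 and abs(P[:,1].mean()-75)<40: print('tread',np.median(P,0))
a=cv2.imread('pics/s9.png')[100:300,100:370];cv2.imwrite('pics/c9.png',cv2.resize(a,None,fx=2.5,fy=2.5,interpolation=2))
E
```

```text
clock: 75.6
position: [0.5654, -0.2555, 0.2112]
ee_rot: [1.17, 1.258, -1.188]
force: [-0.7, -1.7, -0.8]
width: 0.609
clock: 76.43
position: [0.5038, -0.2584, 0.2102]
ee_rot: [1.171, 1.262, -1.193]
force: [1.0, 0.2, 0.0]
width: 0.597
top knob top 56 [ 595.3 -213.9   73.5] [ 595.8 -213.2   73.3]
top cover (array([589.9, -91.7, 126.7, 126. ]), 2.5) [63.  66.2 69.3]
scene knob top 42 [ 596.8 -208.6   73.8] [ 596.8 -208.2   74.5]
scene cover (array([589.6, -88.6, 134. , 130.5]), -87.5) [63.5 67.6 70.5]
scene pry handle (array([ 474.4, -344.1,   83.3,   26.6]), 4.7) 0.0213
t 76.6 at [ 503.6 -258.5  210.4] phi -87.51 w 55.8 F [-0.   0.1 -0.2] q [ 0.3   0.39  0.1   1.74 -0.04  1.05  0.47]
tread [456.85083757  76.8680949  166.02279299]
```

View pics/c9.png

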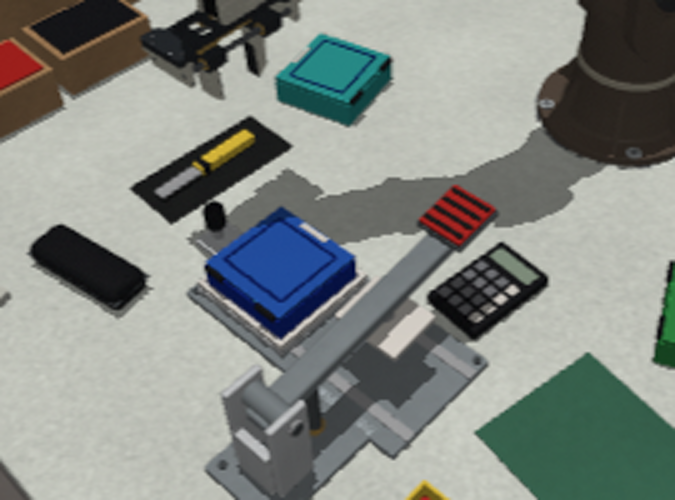

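```bash
python3 -c "from cell import *; print(sign_off())"
```

```text
the job is handed in; nothing more can be done
None
```

The job is done and handed in at about 77 s on the robot's clock. I levered the cover up with the pry blade and swung it fully open, then laid the tool back on its mat. All four packs went into bays of their own. I then shut the cover, pushed the shuttle in to its stop, held the pedal on its stop at about 22 N for over half a second, let it come up and drew the shuttle out to its stop.

**Last checks:**
- **Cover:** it is level, with its top at 66–67 mm (66.5 mm expected when shut).
- **Pedal:** up, with the tread at 166 mm.
- **Shuttle:** the knob is within about 1 mm of where it started, by the scene camera and the arm's own reading. The top camera read 4 mm off in y.
- **Packs:** the pack tops were level at 51–52 mm just before the cover was shut; 52 mm was expected.
- **Other things:** the pry tool lies on its mat. In the last picture, which shows only the calculator, the spectacle case and a corner of the cap bin, nothing looks moved; I did not measure them.

**What went wrong or disagreed:**
- **First pack:** it came down about 4 mm off in x, with one end on a bar. I regripped it, centred it, and the check afterwards was good.
- **False alarm:** one view suggested the last pack had been knocked aside, but the arm was hiding part of it.
- **Cameras:** the two differ by 2–3 mm in y.

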